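# Level three fixture cups for the pressure plate

### The arm

A 7-joint arm with a two-finger parallel gripper is mounted at the origin on a cart in front of the work surface, level with it; the furniture and walls round the work are solid. World frame = base frame: x ahead of the robot, y to its left, z up, the work surface at z = 0. Lengths are in m, angles in rad, forces in N, time in s.
With the tool pointing down it reaches from about 0.4 to 0.875 m from the base axis. Payload 19.3 kg.
Tool frame: the origin (TCP) lies on the centre line of the jaws, within the pads' length; the fingertips stand 19 mm ahead of it and the grasp point (between the pads) is the TCP (bot.tcp_to_tips is the distance from the TCP to the fingertips, in m); y points along the fingers, z is the direction in which the jaws open and shut, and the axes are right-handed (so a half turn about y gives the same grasp; the last joint's range is limited). The gripper opens to 85 mm and grips with 20 to 120 N. Pads are 22 mm wide; open, the fingers measure 114 mm over their backs; the gripper's body (76 mm by 85 mm) begins 54 mm behind the grasp point. The pads swing forward as they close: fully open they stand 13 mm farther back than shut.
Start: joints at [1.036, 0.521, -0.036, 1.599, 0.021, 1.021, -0.113], TCP at [0.28, -0.559, 0.227] pointing down, gripper open.
Joint ranges: [-2.91, 2.91], [-0.3, 2.13], [-1.5, 1.42], [0.17, 2.43], [-1.26, 4.41], [0.16, 1.93], [-2.52, 2.52]. Speed limits (rad/s): [1.89, 1.89, 2.39, 2.39, 3.01, 3.01, 3.01].

### API

Orientations are given as a rotation vector (axis times angle).
In Python, from plant import bot gives the robot as it stands.
- The arm moves only by the shell command python3 -m pendant 'ROWS' [OPENING] [FORCE]. ROWS is JSON, a list of rows, each a list of 2 entries, a list of its own where there are three numbers: the shift along the tool's x, y, z in m, then the turn about the tool's y in degrees. In form: [[[dx, dy, dz], spin], ...]. A call has 1 to 10 rows; each row is the pose to reach, as a shift and turn from the pose commanded when the call began, along the tool's axes at that moment; what a row does not reach only later rows make up. A row lasts 1/8 s, in which the tool goes at most 62.5 mm and 10.7 degrees, less where a joint would pass 70% of its speed; a pose out of reach is approached as far as the arm can. A call with a gripper value outside its range is refused whole. OPENING is the opening, from 0 (shut) to 1 (fully open), set as the call begins (- or left out, the last holds). The fingers move at their own pace and stop on an object; FORCE is the grip in N (left out, the last holds). Time passes only in rows, so rows that repeat a pose let the fingers close. It gives the time, the measured TCP pose, the force and the opening at its end, in the units of the state.
- bot.observe(): the state, without advancing time (a new reading comes with each control period).
- bot.capture(name): name is "side" or "top"; returns a dict with "img" (400x640x3 uint8, red, green, blue), "camera_matrix" (3x3 intrinsics, pixels), "T" (4x4, takes a point from camera to world coordinates). Camera axes: x right, y down, z forward; pixel columns grow to the right and rows downward; lengths in m; the calibration is good to about 2 mm. A picture is of the moment at which its call begins. There is no depth.
- bot.finish_job(): hands the job in, once; it reports no verdict.
The state is a dict: "clock": time; "joints": joint angles; "qd": joint speeds; "joint_efforts": joint torques, N m; "position": TCP position; "tool_rot": TCP orientation; "wrist_force": force on the tool from outside, world axes, zero at the start; "moment": the same for the moment, N m; "gripper_width": opening from 0.0 (shut) to 1.0 (fully open).
Only numpy, scipy, OpenCV 4.12 (cv2) and the standard library are available. Lean on these libraries where they do the work, as an engineer would, in place of code of your own. Each camera call takes 0.05 s, during which the arm holds its last target.

### The job

The three steel cups on the round grey base stand on the wrong risers, so their rims are not level. Swap them round, keeping them upright, so that each stands in the middle of the riser that brings all three rims level (the rubber mat is free for setting one aside on the way), then lay the round pressure plate on the three rims, centred over the base, so that it lies flat and presses on all of them while the glue sets, and let go.

Things in the scene. Friction and masses are not known exactly. Their poses are not given: they have to be found in the camera images.
- cup_tall: Tall slim plain turned steel cup, 48 mm across, 66 mm high; upright, open end up; origin at the centre of its underside, z up; take it from above across its rim
- cup_medium: Middle turned steel cup with a broad red band, 60 mm across, 52 mm high; upright, open end up; origin at the centre of its underside, z up; take it from above across its rim
- cup_short: Short wide turned steel cup with a narrow red band, 64 mm across, 40 mm high; upright, open end up; origin at the centre of its underside, z up; take it from above across its rim
- riser_thin: Thin dark steel disc riser, 90 mm across, 16 mm high (no groove in its side), bolted to the base, does not move; flat top; origin at the centre of its underside (10 mm above the bench), z up. It is the riser for the 66 mm cup: 16 + 66 = 82 mm.
- riser_middle: Middle dark steel disc riser, 84 mm across, 30 mm high (one groove round its side), bolted to the base, does not move; flat top; origin at the centre of its underside (10 mm above the bench), z up. It is the riser for the 52 mm cup: 30 + 52 = 82 mm.
- riser_thick: Thick dark steel disc riser, 78 mm across, 42 mm high (two grooves round its side), bolted to the base, does not move; flat top; origin at the centre of its underside (10 mm above the bench), z up. It is the riser for the 40 mm cup: 42 + 40 = 82 mm.
- base: Round grey fixture base plate, 250 mm across, 10 mm thick, fixed to the bench; origin at the centre of its underside, z up. The three risers stand on it in a regular triangle, each 72 mm from its centre; at the start each carries one cup, none the right one. With all cups right, the rims are 92 mm above the bench.
- plate: Pressure plate: aluminium disc 170 mm across, 8 mm thick, 0.4 to 0.6 kg, with an upright black knob in its middle; lies on the bench. Origin at the centre of the disc's underside, z up. The knob's grip is a cylinder 30 mm in diameter from 18 to 42 mm above the origin, on a 17 mm stem.
- mat: Empty square black rubber mat, 90 x 90 mm, 3 mm thick, fixed on the bench; origin at the centre of its underside, z up, sides along x and y. A free spot on which to set one cup aside. Behind the mat and the plate (from about 0.58 m ahead of the robot) stands a tall alignment rig: carry things past in front of it.
There are look-alikes about, which are no part of the job. What is shaped like the cup_tall but green is not meant.

How it is judged:
By the outcome, as a careful person would: the job done as asked, in the order asked, and still so for the second after the job is handed in, with the robot touching nothing.
It also fails if it takes over 120 s, if anything falls off the work surface, if the arm or the gripper's body presses on something with over 40 N, if the wrist force passes 120 N, or if a joint passes its speed limit or range.

## Working session

There is one attempt and no reset: what is moved stays moved. The work goes in short steps, Python scripts to look and compute and a shell command to move; the robot and the scene stay as the last step left them, time stands still between calls to the robot, and variables do not carry over. Pictures are saved under pics/ and viewed, and the job is handed in when it is done.

```bash
mkdir -p pics; ls; python3 - <<'E'
from plant import bot
import cv2,numpy as np
for n in("side","top"):
    c=bot.capture(n); cv2.imwrite(f"pics/{n}0.png",c["img"][:,:,::-1]); print(n,c["camera_matrix"].round(1).tolist(),c["T"].round(3).tolist())
s=bot.observe(); print(s)
E
```

```text
pics
side [[431.8, 0.0, 319.0], [0.0, 431.8, 200.0], [0.0, 0.0, 1.0]] [[0.976, -0.085, 0.2, 0.247], [-0.217, -0.428, 0.878, -1.45], [0.011, -0.9, -0.436, 0.644], [0.0, 0.0, 0.0, 1.0]]
top [[388.9, 0.0, 312.7], [0.0, 388.9, 201.5], [0.0, 0.0, 1.0]] [[0.014, -0.998, 0.064, 0.406], [-1.0, -0.014, -0.002, -0.252], [0.003, -0.064, -0.998, 1.437], [0.0, 0.0, 0.0, 1.0]]
{'clock': 0.1, 'joints': array([ 1.03580169,  0.52195601, -0.03635253,  1.59994283,  0.0211842 ,
        1.02112053, -0.11278783]), 'qd': array([ 5.75909646e-05, -6.23897809e-04,  1.02162871e-03, -2.71670636e-03,
       -5.38442980e-05,  3.57481608e-04,  9.06195925e-04]), 'joint_efforts': array([ 5.40135559e-03, -9.28471398e+01,  1.98598087e+00, -3.70531082e+01,
        1.84496393e-02,  5.43348186e-03,  1.38372711e-04]), 'position': array([ 0.27999576, -0.55842431,  0.22688494]), 'tool_rot': array([-0.46487139,  1.96391549, -1.96189324]), 'wrist_force': array([ 0.20393661, -0.10696367, -0.70394665]), 'moment': array([ 0.00993594,  0.01710082, -0.02238952]), 'gripper_width': 0.9939947087974733}
```

View pics/side0.png

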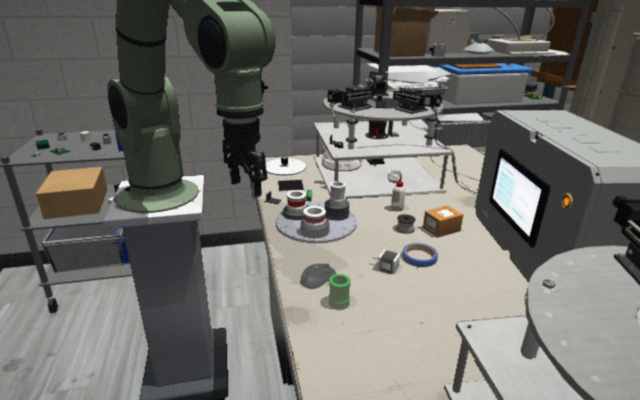

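View pics/top0.png

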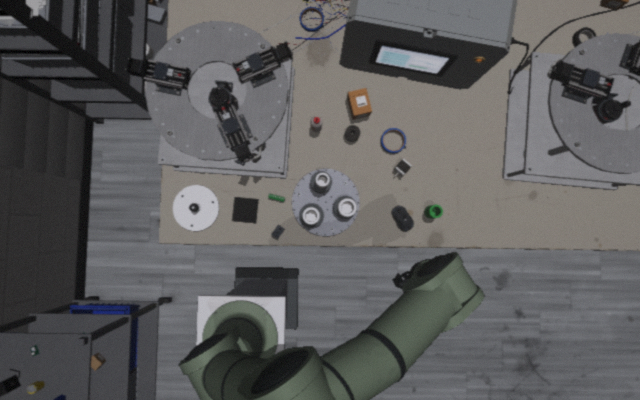

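The side view shows the base at about (316,221), the plate at (285,165) and the mat at (290,184). The top view shows the base at (326,202), the cups at (321,181), (345,207) and (311,215), the mat at (245,209) and the plate at (195,208). A green cup, the look-alike, stands at (434,212). I'll enlarge these.

```bash
python3 - <<'E'
import cv2,numpy as np
t=cv2.imread("pics/top0.png"); s=cv2.imread("pics/side0.png")
a=cv2.resize(t[150:250,280:380],None,fx=5.5,fy=5.5,interpolation=cv2.INTER_CUBIC)
cv2.imwrite("pics/t1.png",a)
b=cv2.resize(s[145:250,255:375],None,fx=5.5,fy=5.5,interpolation=cv2.INTER_CUBIC)
cv2.imwrite("pics/s1.png",b)
E
```

```text
(no output)
```

View pics/t1.png

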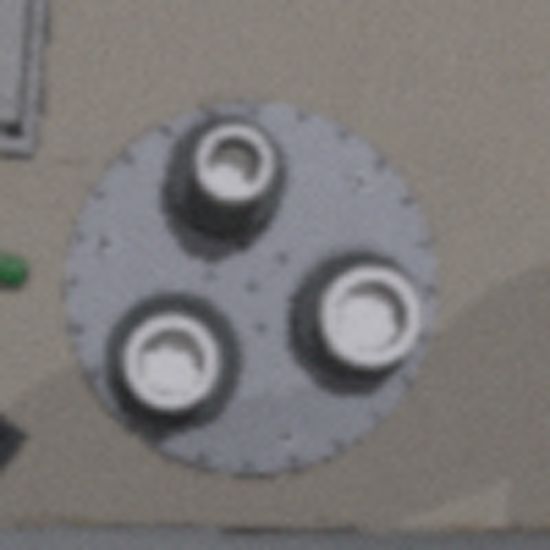

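View pics/s1.png

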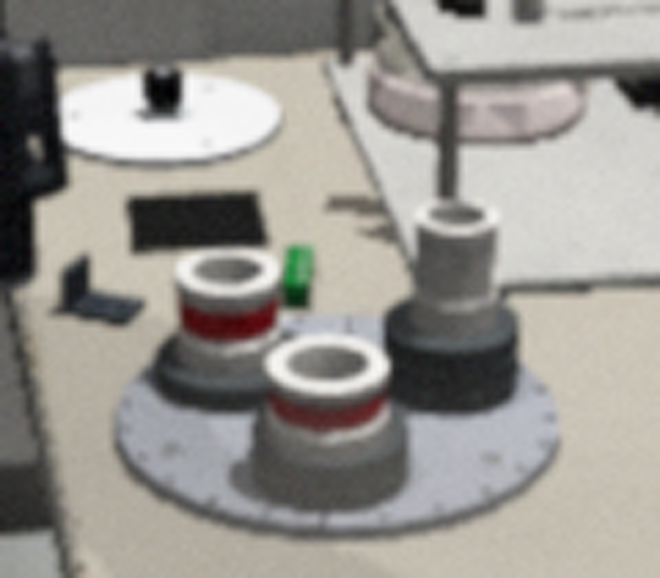

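The cups are the ones on the grey base. The slim plain one at top view (321,181) is cup_tall, on the thick riser. The broad red band at (311,215) is cup_medium, on the thin riser. The narrow red band at (345,207) is cup_short, on the middle riser. The green one at (434,212) is not meant.

Next I'll measure positions.

```bash
cat > h.py <<'E'
import cv2,numpy as np
from plant import bot
from scipy.spatial.transform import Rotation as R
def ray(c,u,v,z):
    K,T=c["camera_matrix"],c["T"]; d=T[:3,:3]@np.linalg.inv(K)@[u,v,1]; o=T[:3,3]
    return o+d*(z-o[2])/d[2]
def proj(c,p):
    K,T=c["camera_matrix"],c["T"]; q=K@(T[:3,:3].T@(np.asarray(p,float)-T[:3,3])); return q[:2]/q[2]
def blob(mask,roi,minA=15):
    x0,y0,x1,y1=roi; m=np.zeros_like(mask); m[y0:y1,x0:x1]=mask[y0:y1,x0:x1]
    cs,_=cv2.findContours(m,cv2.RETR_EXTERNAL,cv2.CHAIN_APPROX_NONE)
    return [k for k in sorted(cs,key=cv2.contourArea,reverse=True) if cv2.contourArea(k)>minA]
def circ(c,pts,z):
    # least-squares circle of pixels cast on plane z
    P=np.array([ray(c,u,v,z)[:2] for u,v in pts]); A=np.c_[2*P,np.ones(len(P))]
    s=np.linalg.lstsq(A,(P**2).sum(1),rcond=None)[0]; return s[:2],np.sqrt(s[2]+s[0]**2+s[1]**2)
E
python3 - <<'E'
from h import *
c=bot.capture("top"); im=c["img"].astype(int)
# base: bluish
m=((im[...,2]-im[...,0])>2).astype(np.uint8)*255
cv2.imwrite("pics/m_base.png",cv2.resize(m[150:260,170:390],None,fx=3.5,fy=3.5,interpolation=0))
g=im.sum(2)/3
w=(g>160).astype(np.uint8)*255
cv2.imwrite("pics/m_w.png",cv2.resize(w[150:260,150:390],None,fx=3.3,fy=3.3,interpolation=0))
d=(g<95).astype(np.uint8)*255
cv2.imwrite("pics/m_d.png",cv2.resize(d[150:260,150:390],None,fx=3.3,fy=3.3,interpolation=0))
cv2.imwrite("pics/t2.png",cv2.resize(c["img"][150:260,150:390,::-1],None,fx=3.3,fy=3.3,interpolation=cv2.INTER_CUBIC))
E
cd pics; python3 -c "
import cv2,numpy as np
a=[cv2.imread(f) for f in('m_base.png','m_w.png','m_d.png','t2.png')]
a=[cv2.resize(x,(400,190)) for x in a]
cv2.imwrite('mm.png',np.vstack([np.hstack(a[:2]),np.hstack(a[2:])]))"
```

```text
(no output)
```

View pics/mm.png

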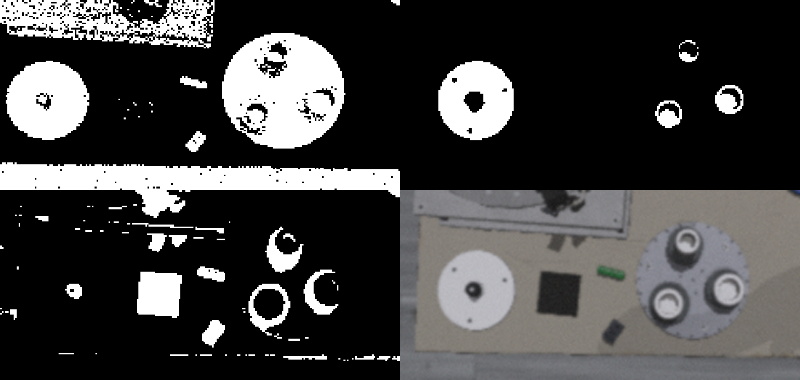

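```bash
python3 - <<'E'
from h import *
c=bot.capture("top"); im=c["img"].astype(int); g=im.sum(2)/3
mb=((im[...,2]-im[...,0])>2).astype(np.uint8)*255; w=(g>160).astype(np.uint8)*255; d=(g<95).astype(np.uint8)*255
def ell(k): 
    h=cv2.convexHull(k); return cv2.fitEllipse(k if len(h)<6 else h)
k=blob(mb,(280,150,380,243),500)[0]; e=ell(k); B=ray(c,*e[0],.01); print("base px",e, B.round(4), circ(c,cv2.convexHull(k)[:,0],.01))
k=blob(w,(160,175,225,240),300)[0]; e=ell(k); print("plate",e,ray(c,*e[0],.008).round(4),circ(c,cv2.convexHull(k)[:,0],.008))
k=[q for q in blob(d,(185,200,205,216),5)]
for q in k: M=cv2.moments(q); print("knob",ray(c,M['m10']/M['m00'],M['m01']/M['m00'],.042).round(4))
k=blob(d,(230,190,262,228),300)[0]; M=cv2.moments(k); r=cv2.minAreaRect(k); print("mat",ray(c,M['m10']/M['m00'],M['m01']/M['m00'],.003).round(4),r)
for n,roi,z in(("tall",(305,165,334,195),.118),("short",(330,192,362,224),.08),("med",(296,201,326,231),.078)):
    k=blob(w,roi,20)[0]; h=cv2.convexHull(k)[:,0]; C,rr=circ(c,h,z)
    v=C-B[:2]; print(n,C.round(4),rr.round(4),"r",np.hypot(*v).round(4),"ang",np.degrees(np.arctan2(v[1],v[0])).round(1))
# side view
s=bot.capture("side"); 
for n,p in(("base",B),): print(proj(s,p))
im=s["img"].astype(int); mb=((im[...,2]-im[...,0])>2).astype(np.uint8)*255
bb=blob(mb,(260,180,372,250),300)
for k in bb[:2]: print(circ(s,cv2.convexHull(k)[:,0],.01))
E
```

```text
base px ((325.179443359375, 201.983642578125), (66.98230743408203, 67.13796997070312), 144.72950744628906) [ 0.4963 -0.3002  0.01  ] (array([ 0.49698293, -0.30022924]), np.float64(0.12339333499793427))
plate ((195.16893005371094, 207.4667205810547), (44.94683837890625, 45.78288269042969), 48.41779327392578) [0.4697 0.1772 0.008 ] (array([0.47001094, 0.1772157 ]), np.float64(0.0833545959216904))
knob [0.4675 0.1711 0.042 ]
mat [ 0.4642 -0.0045  0.003 ] ((244.83663940429688, 209.6336669921875), (24.875930786132812, 24.975433349609375), 5.710593223571777)
tall [ 0.5651 -0.2861] 0.0191 r 0.0702 ang 11.6
short [ 0.4754 -0.375 ] 0.0293 r 0.0776 ang -105.6
med [ 0.4449 -0.2479] 0.0271 r 0.0733 ang 134.5
[314.88605394 218.7172026 ]
(array([ 0.49748077, -0.31149536]), np.float64(0.12113692857442475))
```

```bash
cat > ov.py <<'E'
from h import *
import sys
B=np.array([.4968,-.3005]); A0=13.5
def ris(a0=A0): return {n:B+.072*np.array([np.cos(np.radians(a0+o)),np.sin(np.radians(a0+o))]) for n,o in(("thick",0),("thin",120),("middle",-120))}
if __name__=="__main__":
    out=[]
    for n,roi,f in(("top",(285,155,370,245),6),("side",(265,170,368,250),6)):
        c=bot.capture(n); x0,y0,x1,y1=roi
        im=cv2.resize(c["img"][y0:y1,x0:x1,::-1],None,fx=f,fy=f,interpolation=cv2.INTER_CUBIC)
        def dr(C,z,r,col):
            P=[(proj(c,[C[0]+r*np.cos(t),C[1]+r*np.sin(t),z])+.5-[x0,y0])*f for t in np.linspace(0,2*np.pi,60)]
            cv2.polylines(im,[np.int32(P)],True,col,1)
        dr(B,.01,.125,(0,255,255))
        for q,(z,r) in {"thick":(.052,.039),"thin":(.026,.045),"middle":(.040,.042)}.items():
            dr(ris()[q],z,r,(0,255,0)); dr(ris()[q],.01,r,(255,0,255))
        cv2.imwrite(f"pics/ov_{n}{sys.argv[1]}.png",im)
E
python3 ov.py 0
```

```text
(no output)
```

View pics/ov_top0.png

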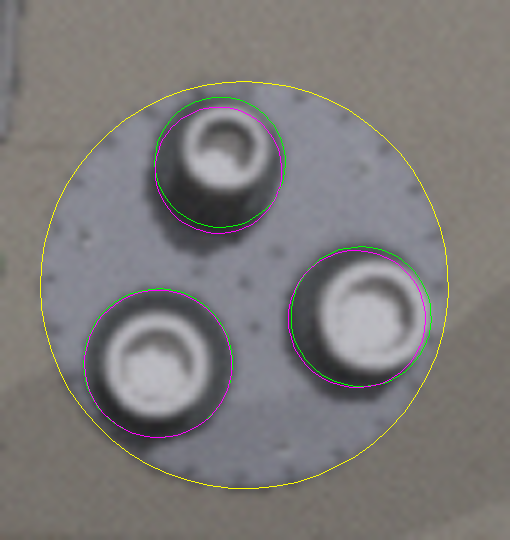

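View pics/ov_side0.png

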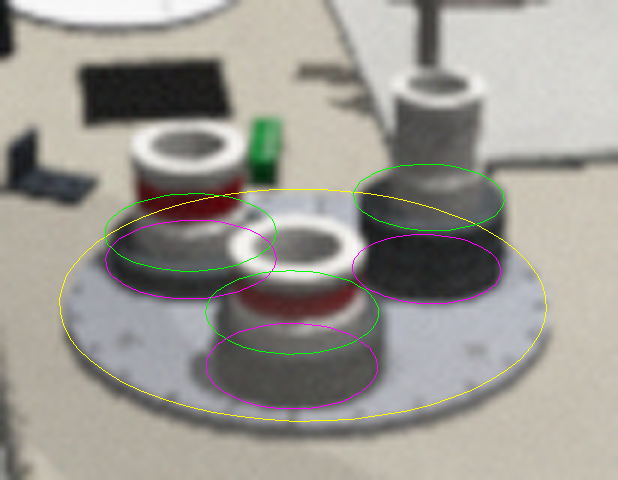

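The top-view overlay fits the base and riser edges. The side view sits about 1 px off, which is within calibration. Now the tool axes.

```bash
cat > go.py <<'E'
from h import *
import sys
# usage: go.py x y z -> shift in tool axes from measured pose
s=bot.observe(); M=R.from_rotvec(s["tool_rot"]).as_matrix()
print("t",round(s["clock"],2),"pos",s["position"].round(4),"grip",round(s["gripper_width"],3),"F",s["wrist_force"].round(1),"q",s["joints"].round(2))
print("axes x",M[:,0].round(3),"y",M[:,1].round(3),"z",M[:,2].round(3))
if len(sys.argv)>3:
    t=np.array([float(a) for a in sys.argv[1:4]]); print("shift",(M.T@(t-s["position"])).round(4))
E
python3 go.py .5640 -.2845 .200; python3 -c "
from ov import *
print(ris())"
```

```text
t 0.35 pos [ 0.2801 -0.5586  0.2272] grip 1.002 F [ 0.2  1.3 -0.3] q [ 1.04  0.52 -0.04  1.6   0.02  1.02 -0.11]
axes x [-0.894 -0.448  0.   ] y [-0.  0. -1.] z [ 0.448 -0.894 -0.   ]
shift [-0.3767  0.0273 -0.1178]
{'thick': array([ 0.56681063, -0.28369193]), 'thin': array([ 0.44723847, -0.24827305]), 'middle': array([ 0.4763509 , -0.36953502])}
```

```bash
python3 - <<'E'
from h import *
c=bot.capture("top")
for n,u,v,z in(("tall",226,148,.118),("short",369,315,.08),("med",157,363,.078)):
    print(n,ray(c,u/6+285-.5,v/6+155-.5,z).round(4))
s=bot.capture("side")
for n,u,v,z in(("tall",438,86,.118),("short",297,246,.08),("med",188,146,.078)):
    print(n,ray(s,u/6+265-.5,v/6+170-.5,z).round(4))
E
python3 -m pendant '[[[-0.05,0,-0.015],-10],[[-0.11,0,-0.03],-20],[[-0.17,0,-0.05],-30],[[-0.23,0,-0.07],-40],[[-0.29,0,-0.09],-50],[[-0.34,0.01,-0.105],-60],[[-0.37,0.02,-0.116],-63.4],[[-0.377,0.027,-0.118],-63.4],[[-0.377,0.027,-0.118],-63.4],[[-0.377,0.027,-0.118],-63.4]]' 1 40; python3 go.py .5650 -.2860 .2
```

```text
tall [ 0.5673 -0.2854  0.118 ]
short [ 0.4753 -0.3708  0.08  ]
med [ 0.4458 -0.2477  0.078 ]
tall [ 0.5676 -0.2916  0.118 ]
short [ 0.4766 -0.3783  0.08  ]
med [ 0.4456 -0.2532  0.078 ]
clock: 1.7
position: [0.5635, -0.2856, 0.2007]
tool_rot: [-1.209, 1.21, -1.211]
wrist_force: [0.3, -0.1, 0.1]
gripper_width: 1.001
t 1.7 pos [ 0.5635 -0.2856  0.2007] grip 1.001 F [ 0.3 -0.1  0.1] q [ 0.61  0.58 -0.35  1.6   0.22  1.01  0.19]
axes x [-0.002 -1.     0.001] y [-0.    -0.001 -1.   ] z [ 1.    -0.002 -0.   ]
shift [0.0004 0.0007 0.0015]
```

```bash
python3 -m pendant '[[[0.001,0.02,0.004],0],[[0.001,0.06,0.004],0],[[0.001,0.095,0.004],0],[[0.001,0.095,0.004],0],[[0.001,0.095,0.004],0]]'; python3 -m pendant '[[[0,0,0],0],[[0,0,0],0],[[0,0,0],0],[[0,0,0],0],[[0,0,0],0],[[0,0,0],0]]' 0 40; python3 - <<'E'
from h import *
o=[]
for n,r in(("side",(265,130,368,230)),("top",(270,150,373,250))):
    c=bot.capture(n); x0,y0,x1,y1=r
    o.append(cv2.resize(c["img"][y0:y1,x0:x1,::-1],None,fx=3.8,fy=3.8,interpolation=cv2.INTER_CUBIC))
cv2.imwrite("pics/g1.png",np.hstack(o))
E
```

```text
clock: 2.33
position: [0.5687, -0.2857, 0.1064]
tool_rot: [-1.209, 1.208, -1.21]
wrist_force: [1.0, 0.5, 0.4]
gripper_width: 1.0
clock: 3.08
position: [0.5687, -0.2855, 0.1067]
tool_rot: [-1.209, 1.208, -1.21]
wrist_force: [-2.9, 1.0, 11.1]
gripper_width: 0.524
```

View pics/g1.png

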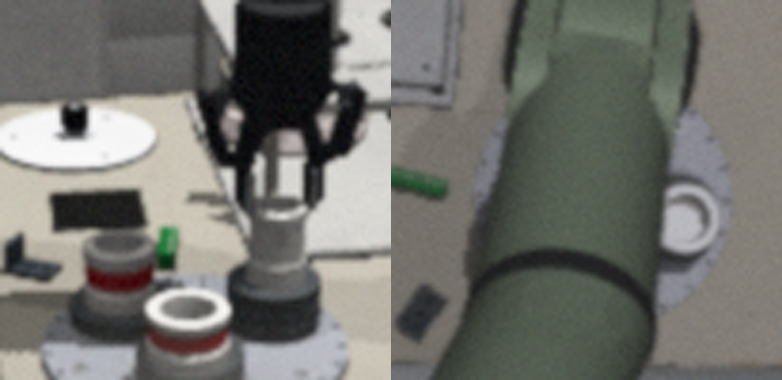

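```bash
python3 -m pendant '[[[0,0,0],0],[[0,0,0],0],[[0,0,0],0]]'; python3 - <<'E'
from h import *
c=bot.capture("side"); x0,y0,x1,y1=(300,150,368,210)
cv2.imwrite("pics/g2.png",cv2.resize(c["img"][y0:y1,x0:x1,::-1],None,fx=10,fy=10,interpolation=cv2.INTER_CUBIC))
E
```

```text
clock: 3.55
position: [0.5687, -0.2855, 0.1066]
tool_rot: [-1.209, 1.208, -1.21]
wrist_force: [-2.7, -0.3, 12.0]
gripper_width: 0.523
```

View pics/g2.png

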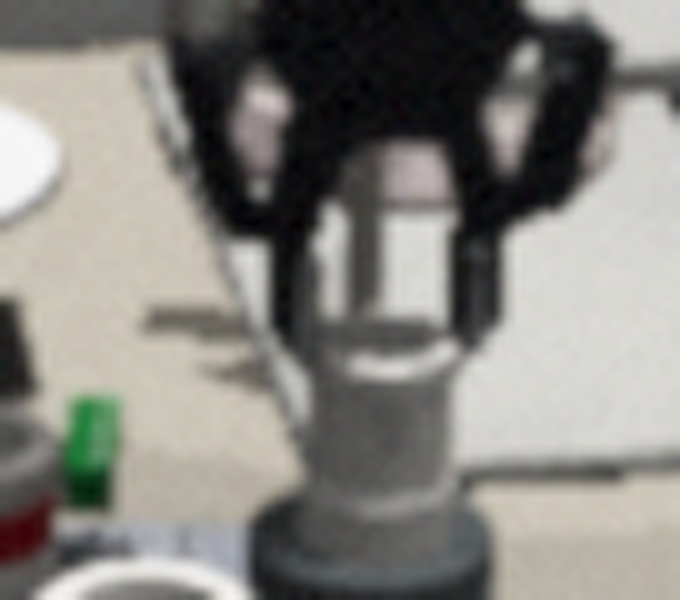

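```bash
python3 - <<'E'
from h import *
c=bot.capture("side"); s=bot.observe(); p=s["position"]; print(bot.tcp_to_tips,p)
for dz in(0,-.01,-.019,.054): 
    for dx in(-.03,.03): print(dx,dz,(proj(c,p+[dx,0,dz])+.5-[300,150])*10)
for z in (.118,.052): print("cup",z,(proj(c,[.5674,-.2865,z])+.5-[300,150])*10)
E
```

```text
0.019 [ 0.56870472 -0.2855333   0.10665401]
-0.03 0 [282.11961961 376.98209425]
0.03 0 [471.94597113 361.53585366]
-0.03 -0.01 [281.47601245 406.86694359]
0.03 -0.01 [470.68669519 391.20177556]
-0.03 -0.019 [280.90039116 433.59497954]
0.03 -0.019 [469.56037603 417.73551235]
-0.03 0.054 [285.67016984 212.11808285]
0.03 0.054 [478.89159259 197.91145872]
cup 0.118 [375.21541595 336.78087784]
cup 0.052 [369.05150649 531.30625972]
```

```bash
python3 -m pendant '[[[0,0,0],0],[[0,0,0],0],[[0,0,0],0],[[0,0,0],0]]' 1; cat > shot.py <<'E'
from h import *
import sys
n,x0,y0,x1,y1,f,name=sys.argv[1],*map(int,sys.argv[2:7]),sys.argv[7]
c=bot.capture(n); cv2.imwrite(f"pics/{name}.png",cv2.resize(c["img"][y0:y1,x0:x1,::-1],None,fx=f,fy=f,interpolation=cv2.INTER_CUBIC))
E
python3 shot.py side 300 140 368 210 8 g3;  python3 -m pendant '[[[0,-0.03,0],0],[[0,-0.06,0],0],[[0,-0.06,0],0],[[0,-0.06,0],0]]' 0.6;python3 shot.py side 300 110 368 180 8 g4
cd pics; python3 -c "
import cv2,numpy as np
cv2.imwrite('g34.png',cv2.resize(np.hstack([cv2.imread('g3.png'),cv2.imread('g4.png')]),(790,407)))"
```

```text
clock: 4.15
position: [0.5683, -0.2852, 0.1054]
tool_rot: [-1.209, 1.209, -1.209]
wrist_force: [-0.6, -0.4, 0.2]
gripper_width: 0.998
clock: 4.7
position: [0.568, -0.2852, 0.165]
tool_rot: [-1.21, 1.209, -1.209]
wrist_force: [-0.1, 0.3, 0.1]
gripper_width: 0.603
```

View pics/g34.png

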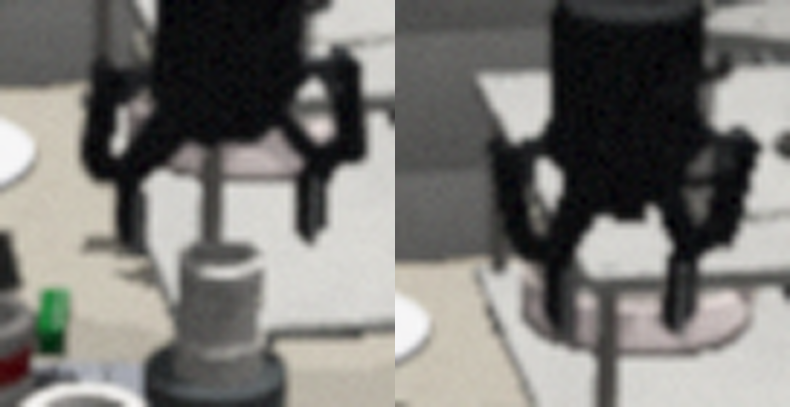

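```bash
python3 go.py; python3 - <<'E'
from h import *
c=bot.capture("side"); p=bot.observe()["position"]
print("now tcp",proj(c,p),"tip",proj(c,p-[0,0,.014]),"body",proj(c,p+[0,0,.054]))
q=np.array([.28,-.5586,.227]); print("start",proj(c,q),proj(c,q-[0,0,.006]),proj(c,q+[0,0,.054]))
t=bot.capture("top"); print("top start",proj(t,q),"now",proj(t,p))
im=cv2.imread("pics/side0.png")[100:215,200:300]; cv2.imwrite("pics/st.png",cv2.resize(im,None,fx=5,fy=5,interpolation=cv2.INTER_CUBIC))
cv2.imwrite("pics/nowtop.png",t["img"][:,:,::-1])
E
```

```text
t 4.75 pos [ 0.5679 -0.2851  0.1646] grip 0.601 F [ 0.7 -0.2 -0.9] q [ 0.6   0.62 -0.34  1.62  0.24  0.95  0.17]
axes x [ 0. -1. -0.] y [-0.001  0.    -1.   ] z [ 1.     0.    -0.001]
now tcp [337.49399435 168.76791313] tip [337.35685274 173.09359072] body [338.0352905  151.69451978]
start [245.4252208 196.1962512] [245.59390691 198.60168138] [243.86514445 173.94987349]
top start [410.56296421 268.69962051] now [322.46333898 177.29194876]
```

View pics/st.png

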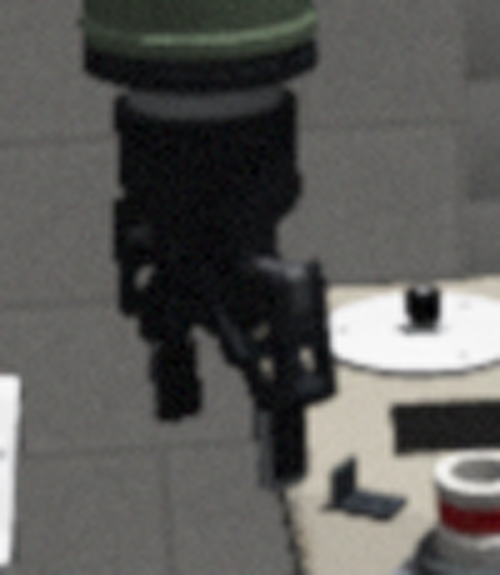

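View pics/nowtop.png

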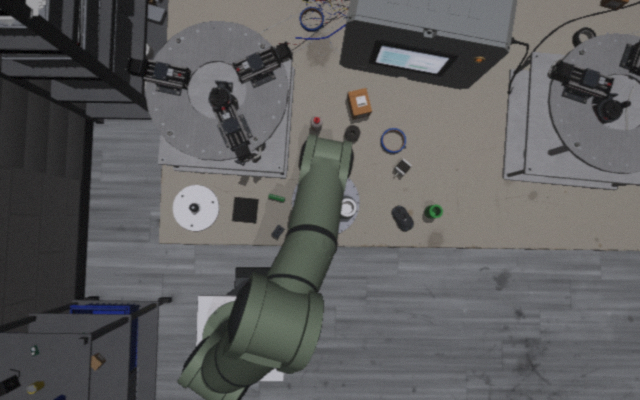

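```bash
python3 -m pendant '[[[0.001,0,0],0],[[0.001,0,0],0],[[0.001,0.03,0],0],[[0.001,0.06,0],0],[[0.001,0.08,0],0],[[0.001,0.08,0],0],[[0.001,0.08,0],0]]' 1; python3 -m pendant '[[[0,0,0],0],[[0,0,0],0],[[0,0,0],0],[[0,0,0],0],[[0,0,0],0],[[0,0,0],0]]' 0 40; python3 shot.py side 300 140 368 210 8 g5
```

```text
clock: 5.72
position: [0.5688, -0.2864, 0.0863]
tool_rot: [-1.209, 1.208, -1.21]
wrist_force: [0.3, 0.0, 1.0]
gripper_width: 1.002
clock: 6.48
position: [0.5685, -0.2864, 0.0862]
tool_rot: [-1.209, 1.208, -1.21]
wrist_force: [-2.0, 0.7, 8.3]
gripper_width: 0.541
```

View pics/g5.png

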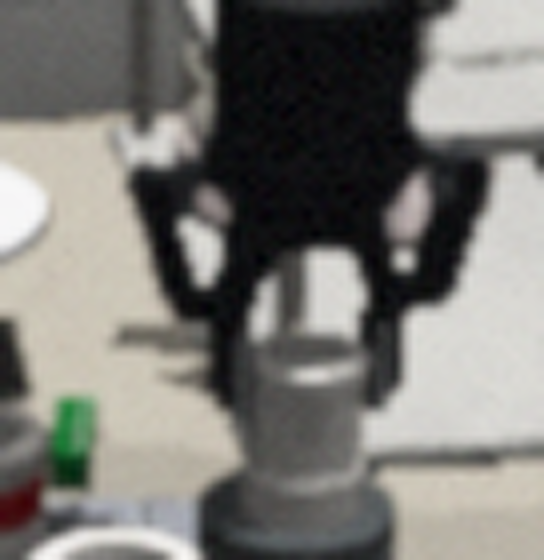

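```bash
python3 -m pendant '[[[0,-0.01,0],0],[[0,-0.03,0],0],[[0,-0.06,-0.01],0],[[0,-0.06,-0.05],0],[[0,-0.06,-0.09],0],[[-0.04,-0.06,-0.104],0],[[-0.09,-0.06,-0.104],0],[[-0.14,-0.06,-0.104],0],[[-0.19,-0.06,-0.104],0],[[-0.24,-0.06,-0.104],0]]' - 60; python3 go.py .4640 -.0045 .060; python3 shot.py side 250 110 350 210 6 g6;
```

```text
clock: 7.78
position: [0.4644, -0.0448, 0.1467]
tool_rot: [-1.209, 1.208, -1.21]
wrist_force: [1.6, -0.0, -1.9]
gripper_width: 0.541
t 7.78 pos [ 0.4644 -0.0448  0.1467] grip 0.541 F [ 1.6 -0.  -1.9] q [ 0.29  0.41 -0.4   2.07  0.25  0.7  -0.27]
axes x [ 0. -1.  0.] y [ 0.002 -0.    -1.   ] z [1.    0.    0.002]
shift [-0.0404  0.0867 -0.0005]
```

View pics/g6.png

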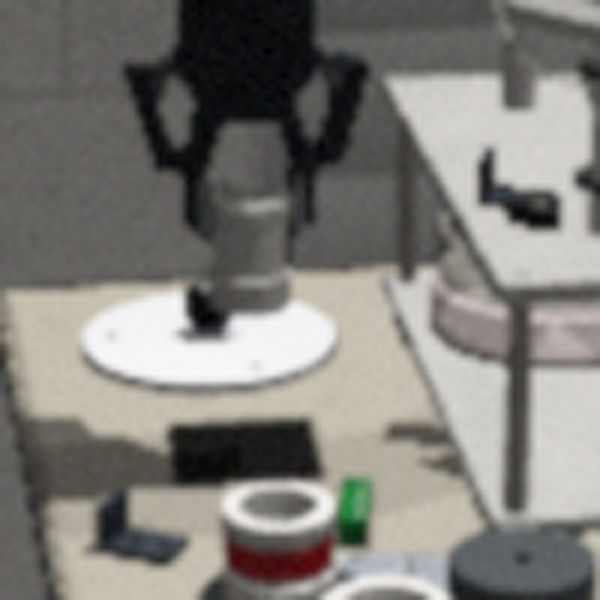

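```bash
python3 -m pendant '[[[-0.04,0.02,0],0],[[-0.04,0.06,0],0],[[-0.04,0.09,0],0],[[-0.04,0.1,0],0],[[-0.04,0.105,0],0],[[-0.04,0.108,0],0],[[-0.04,0.108,0],0],[[-0.04,0.108,0],0]]'; python3 shot.py side 250 110 350 210 6 g7
python3 - <<'E'
from h import *
c=bot.capture("side"); print("thick centre side",ray(c,250+521/6-.5,110+560/6-.5,.052))
E
python3 shot.py top 285 155 370 245 6 t7
```

```text
clock: 8.82
position: [0.4644, -0.0064, 0.0379]
tool_rot: [-1.209, 1.208, -1.209]
wrist_force: [-0.1, -0.5, -1.5]
gripper_width: 0.535
thick centre side [ 0.56682003 -0.28784001  0.052     ]
```

View pics/g7.png

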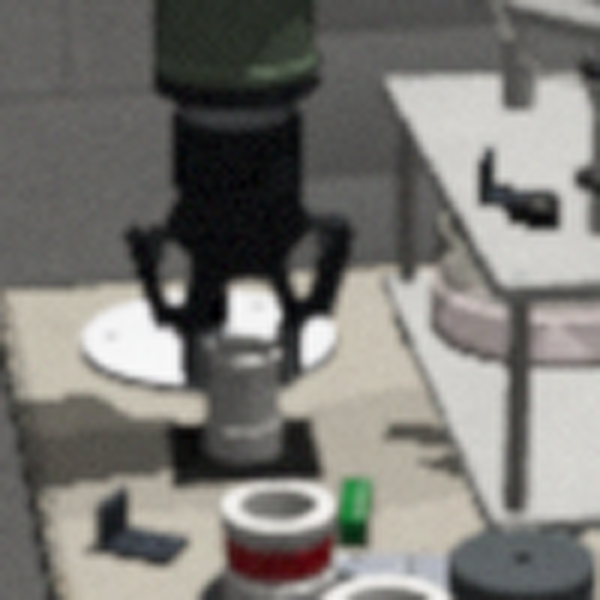

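View pics/t7.png

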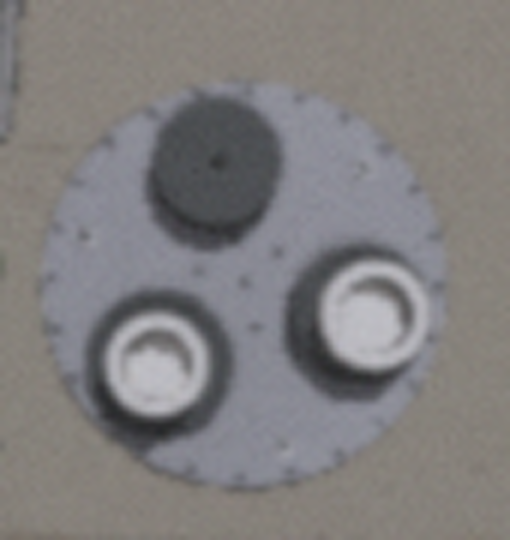

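```bash
python3 - <<'E'
from h import *
c=bot.capture("top"); print(ray(c,285+217/6-.5,155+161/6-.5,.052))
print("base dot",ray(c,285+247/6-.5,155+282/6-.5,.01))
E
python3 -m pendant '[[[0,0.001,0],0],[[0,0.002,0],0],[[0,0.002,0],0],[[0,0.002,0],0]]'; python3 go.py
```

```text
[ 0.56749844 -0.28177289  0.052     ]
base dot [ 0.49811517 -0.30197592  0.01      ]
clock: 9.52
position: [0.4642, -0.0063, 0.037]
tool_rot: [-1.209, 1.208, -1.21]
wrist_force: [-14.7, 0.2, 54.3]
gripper_width: 0.535
t 9.53 pos [ 0.4642 -0.0063  0.037 ] grip 0.535 F [-14.7   0.2  54.3] q [ 0.11  0.61 -0.29  2.14  0.4   0.44 -0.49]
axes x [ 0.001 -1.     0.001] y [ 0.001 -0.001 -1.   ] z [1.    0.001 0.001]
```

```bash
python3 -m pendant '[[[0,-0.001,0],0],[[0,-0.001,0],0],[[0,-0.001,0],0]]'; python3 -m pendant '[[[0,0,0],0],[[0,0,0],0],[[0,0,0],0],[[0,-0.02,0],0],[[0,-0.06,0],0],[[0,-0.1,0],0],[[0,-0.12,0],0],[[0,-0.12,0],0]]' 1; python3 go.py .4763 -.3718 .135
python3 shot.py side 250 110 350 210 6 g8;python3 shot.py top 185 165 285 245 6 t8
```

```text
clock: 9.9
position: [0.4642, -0.0063, 0.0372]
tool_rot: [-1.209, 1.208, -1.209]
wrist_force: [-6.1, -0.2, 24.0]
gripper_width: 0.534
clock: 10.9
position: [0.4648, -0.0064, 0.1575]
tool_rot: [-1.208, 1.207, -1.21]
wrist_force: [-0.4, -0.7, -0.3]
gripper_width: 0.998
t 10.9 pos [ 0.4648 -0.0064  0.1575] grip 0.998 F [-0.4 -0.7 -0.3] q [ 0.23  0.4  -0.43  2.06  0.24  0.73 -0.35]
axes x [ 0. -1.  0.] y [ 0.002 -0.    -1.   ] z [1.    0.    0.002]
shift [0.3654 0.0226 0.0114]
```

View pics/g8.png

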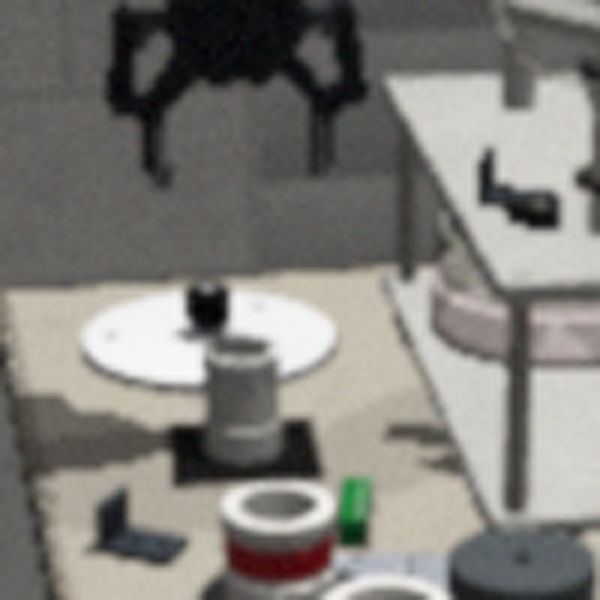

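View pics/t8.png

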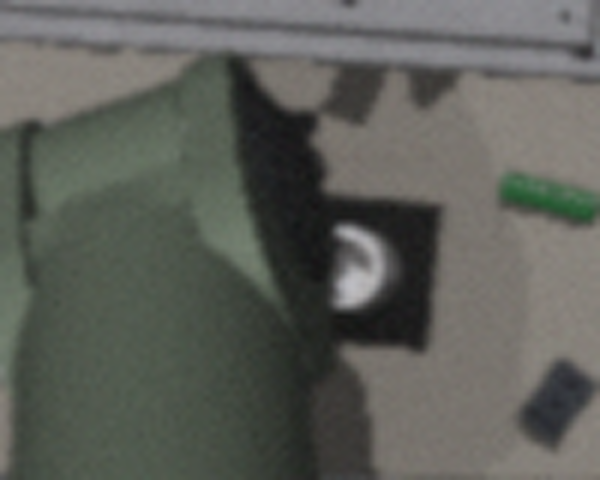

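```bash
python3 -m pendant '[[[0.05,0,0.01],0],[[0.1,0,0.01],0],[[0.16,0,0.01],0],[[0.22,0,0.01],0],[[0.28,0,0.01],0],[[0.33,0,0.01],0],[[0.366,0,0.0105],0],[[0.366,0.02,0.0105],0],[[0.366,0.05,0.0105],0],[[0.366,0.05,0.0105],0]]'; python3 go.py .476 -.372 .048; python3 shot.py side 265 130 368 230 6 g9;python3 shot.py top 165 165 265 245 6 t9
python3 -c "
import cv2,numpy as np
a,b=[cv2.resize(cv2.imread(f'pics/{f}9.png'),(395,400)) for f in 'gt']; cv2.imwrite('pics/gt9.png',np.hstack([a,b]))"
```

```text
clock: 12.25
position: [0.4734, -0.3712, 0.1035]
tool_rot: [-1.21, 1.213, -1.204]
wrist_force: [0.8, -0.2, -0.1]
gripper_width: 0.999
t 12.25 pos [ 0.4734 -0.3712  0.1035] grip 0.999 F [ 0.8 -0.2 -0.1] q [ 0.79  0.65 -0.32  1.75  0.28  0.79  0.33]
axes x [ 0.001 -1.    -0.003] y [-0.004  0.003 -1.   ] z [ 1.     0.001 -0.004]
shift [0.001  0.0555 0.0028]
```

View pics/gt9.png

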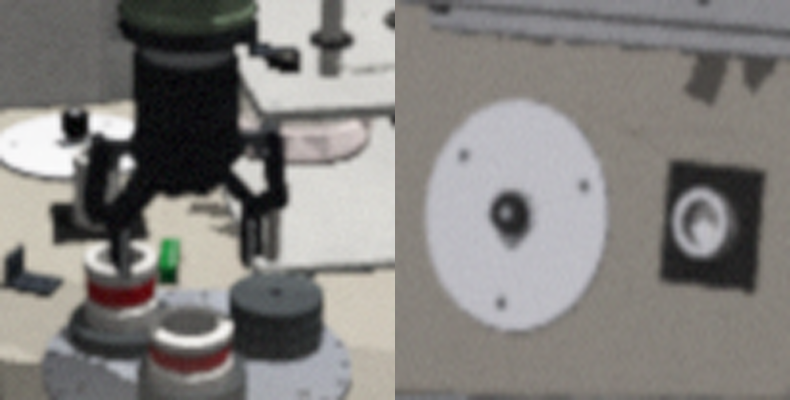

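```bash
python3 - <<'E'
from h import *
t=bot.capture("top"); s=bot.capture("side")
u=165+702/395*100-.5; v=165+222/400*80-.5
print("tall now",ray(t,u,v,.069)); 
u=165+711/395*100-.5-100; 
f=lambda a,b:(165+(a-395)/395*100-.5,165+b/400*80-.5)
print("tall",ray(t,*f(702,222),.069),"mat",ray(t,*f(712,227),.003),"knob",ray(t,*f(508,211),.042), "plate",ray(t,*f(516,214),.008))
for z in(.09,.1,.11,.12,.13): print(z,proj(s,[.4734,-.3712,z]))
for y in(-.37,-.34,-.32,-.30): print(y,proj(s,[.4734,y,.1035-.006]))
E
```

```text
tall now [ 0.46900706 -0.35847645  0.069     ]
tall [ 0.4642018  -0.00663821  0.069     ] mat [ 0.46344277 -0.0042327   0.003     ] knob [0.47084047 0.17449408 0.042     ] plate [0.47031331 0.17737576 0.008     ]
0.09 [312.41703742 206.36552969]
0.1 [312.43187754 203.22693869]
0.11 [312.44682325 200.06601755]
0.12 [312.46187568 196.88252712]
0.13 [312.47703596 193.67622479]
-0.37 [312.34246496 203.83036138]
-0.34 [310.24677908 199.34738209]
-0.32 [308.89772016 196.46154731]
-0.3 [307.58528638 193.65405908]
```

```bash
python3 -m pendant '[[[0.001,0.02,0.003],0],[[0.001,0.04,0.003],0],[[0.001,0.055,0.003],0],[[0.001,0.055,0.003],0],[[0.001,0.055,0.003],0]]'; python3 -m pendant '[[[0,0,0],0],[[0,0,0],0],[[0,0,0],0],[[0,0,0],0],[[0,0,0],0],[[0,0,0],0]]' 0 60; python3 go.py; python3 shot.py side 280 150 360 230 7 g10
```

```text
clock: 13.08
position: [0.478, -0.3733, 0.0516]
tool_rot: [-1.209, 1.209, -1.209]
wrist_force: [0.2, -0.0, 0.3]
gripper_width: 1.0
clock: 13.82
position: [0.478, -0.3735, 0.0525]
tool_rot: [-1.21, 1.208, -1.21]
wrist_force: [-4.2, 2.8, 12.1]
gripper_width: 0.718
t 13.82 pos [ 0.478  -0.3735  0.0525] grip 0.718 F [-4.2  2.8 12.1] q [ 0.77  0.73 -0.3   1.76  0.31  0.69  0.3 ]
axes x [ 0.    -1.     0.001] y [ 0.001 -0.001 -1.   ] z [1.    0.    0.001]
```

View pics/g10.png

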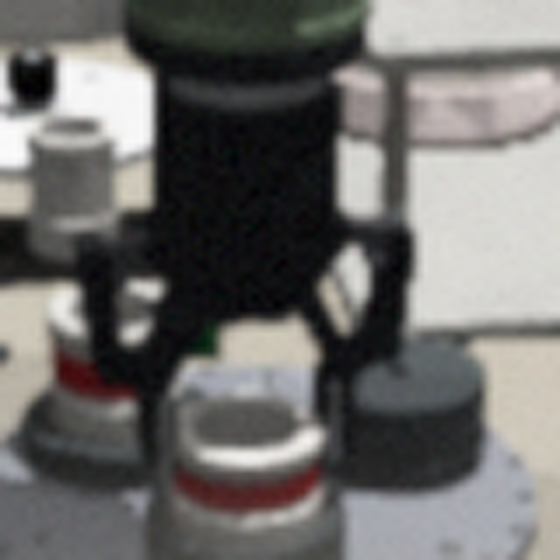

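```bash
python3 -m pendant '[[[0,-0.01,0],0],[[0,-0.03,0],0],[[0,-0.05,0.01],0],[[-0.03,-0.05,0.03],0],[[-0.06,-0.05,0.06],0],[[-0.088,-0.05,0.089],0],[[-0.088,-0.05,0.089],0],[[-0.088,-0.05,0.089],0]]'; python3 go.py .567 -.2855 .065; python3 shot.py side 280 130 380 220 6 g11
```

```text
clock: 14.88
position: [0.5665, -0.2857, 0.1022]
tool_rot: [-1.21, 1.209, -1.209]
wrist_force: [-0.8, 0.6, -2.6]
gripper_width: 0.72
t 14.88 pos [ 0.5665 -0.2857  0.1022] grip 0.72 F [-0.8  0.6 -2.6] q [ 0.58  0.7  -0.32  1.66  0.28  0.83  0.15]
axes x [ 0.    -1.     0.001] y [ 0.    -0.001 -1.   ] z [1. 0. 0.]
shift [-0.0003  0.0372  0.0005]
```

View pics/g11.png

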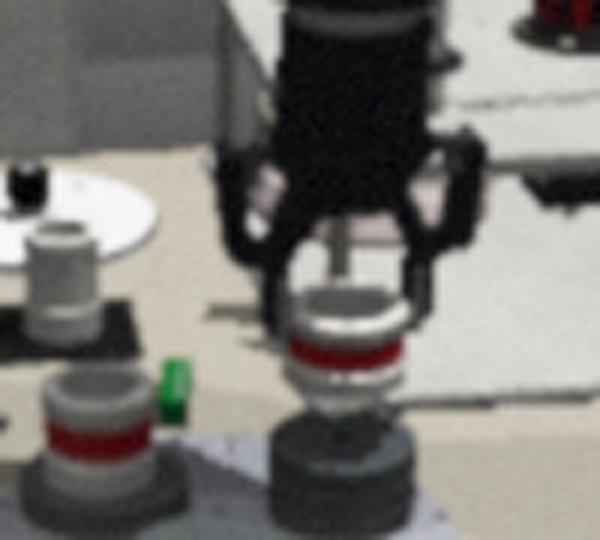

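```bash
python3 -m pendant '[[[0,0.015,0.0005],0],[[0,0.028,0.0005],0],[[0,0.034,0.0005],0],[[0,0.0365,0.0005],0],[[0,0.0365,0.0005],0],[[0,0.0365,0.0005],0]]'; python3 -m pendant '[[[0,0.0005,0],0],[[0,0.0005,0],0]]'
```

```text
clock: 15.68
position: [0.5674, -0.2853, 0.065]
tool_rot: [-1.209, 1.209, -1.209]
wrist_force: [-0.6, 0.0, -2.0]
gripper_width: 0.72
clock: 15.92
position: [0.5674, -0.2853, 0.0646]
tool_rot: [-1.209, 1.208, -1.209]
wrist_force: [-1.5, -0.1, 1.1]
gripper_width: 0.717
```

```bash
python3 shot.py side 300 130 380 210 7 g12; python3 shot.py top 285 155 370 245 4 t12
```

```text
(no output)
```

View pics/g12.png

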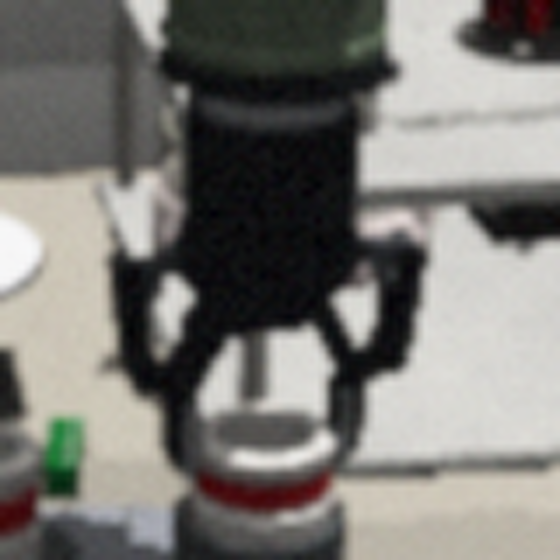

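```bash
python3 -m pendant '[[[0,0,0],0],[[0,0,0],0],[[0,0,0],0],[[0,-0.02,0],0],[[0,-0.05,0],0],[[0,-0.07,0],0],[[-0.01,-0.07,-0.04],0],[[-0.02,-0.07,-0.09],0],[[-0.037,-0.07,-0.122],0],[[-0.037,-0.07,-0.122],0]]' 1; python3 shot.py side 265 130 368 230 6 g13; python3 go.py .4455 -.249 .046
```

```text
clock: 17.27
position: [0.4435, -0.2479, 0.1354]
tool_rot: [-1.21, 1.209, -1.209]
wrist_force: [1.7, 0.1, -0.0]
gripper_width: 1.004
t 17.32 pos [ 0.445  -0.2485  0.1355] grip 1.007 F [-0.3 -0.   0.5] q [ 0.66  0.49 -0.35  1.97  0.25  0.72  0.16]
axes x [ 0.    -1.     0.001] y [ 0.001 -0.001 -1.   ] z [1.    0.    0.001]
shift [0.0005 0.0895 0.0004]
```

View pics/g13.png

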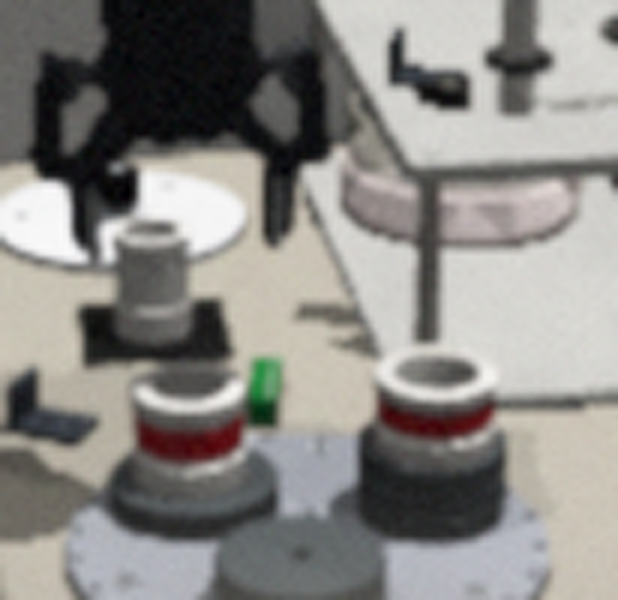

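```bash
python3 -m pendant '[[[0.0005,0.03,0.0005],0],[[0.0005,0.06,0.0005],0],[[0.0005,0.08,0.0005],0],[[0.0005,0.0885,0.0005],0],[[0.0005,0.0885,0.0005],0],[[0.0005,0.0885,0.0005],0]]'; python3 -m pendant '[[[0,0,0],0],[[0,0,0],0],[[0,0,0],0],[[0,0,0],0],[[0,0,0],0],[[0,0,0],0]]' 0 60; python3 go.py;  python3 shot.py side 265 130 368 230 6 g14
```

```text
clock: 18.08
position: [0.4463, -0.2491, 0.0466]
tool_rot: [-1.209, 1.208, -1.21]
wrist_force: [-0.1, 0.2, 0.3]
gripper_width: 0.997
clock: 18.82
position: [0.4459, -0.249, 0.0469]
tool_rot: [-1.209, 1.208, -1.21]
wrist_force: [-3.7, 2.3, 18.9]
gripper_width: 0.667
t 18.82 pos [ 0.4459 -0.249   0.0469] grip 0.667 F [-3.7  2.3 18.9] q [ 0.6   0.63 -0.28  2.02  0.33  0.53  0.08]
axes x [ 0.    -1.     0.001] y [ 0.    -0.001 -1.   ] z [1. 0. 0.]
```

View pics/g14.png

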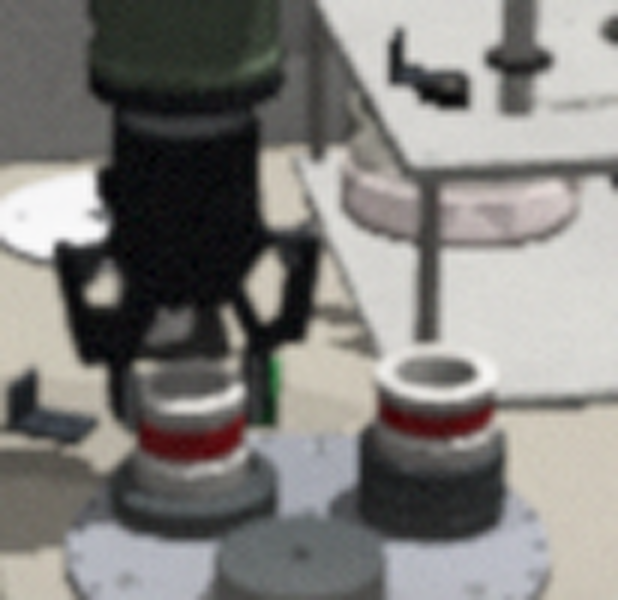

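```bash
python3 -m pendant '[[[0,-0.01,0],0],[[0,-0.03,0],0],[[0,-0.055,0],0],[[0.03,-0.055,0.01],0],[[0.07,-0.055,0.02],0],[[0.11,-0.055,0.031],0],[[0.122,-0.055,0.031],0],[[0.122,-0.055,0.031],0]]'; python3 go.py .4768 -.3708 .062; python3 shot.py top 285 155 370 245 6 t15
```

```text
clock: 19.88
position: [0.4763, -0.371, 0.1009]
tool_rot: [-1.209, 1.21, -1.209]
wrist_force: [-1.1, -0.1, -2.4]
gripper_width: 0.666
t 19.88 pos [ 0.4763 -0.371   0.1009] grip 0.666 F [-1.1 -0.1 -2.4] q [ 0.79  0.66 -0.32  1.75  0.28  0.78  0.32]
axes x [-0.001 -1.    -0.   ] y [-0.  0. -1.] z [ 1.    -0.001 -0.   ]
shift [-0.0002  0.0389  0.0005]
```

View pics/t15.png

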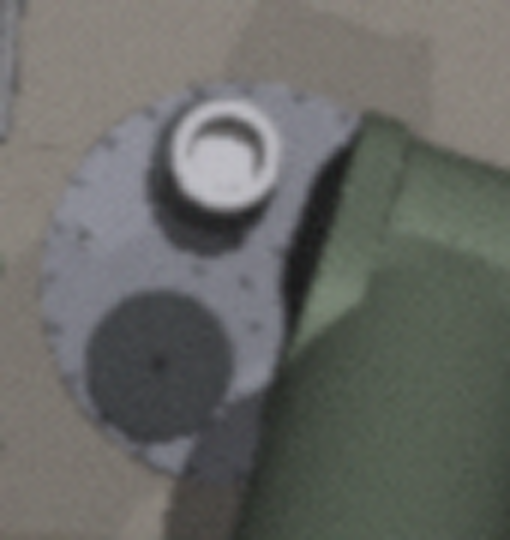

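```bash
python3 - <<'E'
from h import *
c=bot.capture("top"); print("thin",ray(c,285+158/6-.5,155+364/6-.5,.026),"short",ray(c,285+226/6-.5,155+155/6-.5,.092))
E
python3 -m pendant '[[[0,0.015,0.0005],0],[[0,0.028,0.0005],0],[[0,0.036,0.0005],0],[[0,0.0395,0.0005],0],[[0,0.0395,0.0005],0],[[0,0.0395,0.0005],0]]'; python3 -m pendant '[[[0,0.0005,0],0],[[0,0.0005,0],0]]'
```

```text
thin [ 0.44668476 -0.24818529  0.026     ] short [ 0.56640452 -0.28607826  0.092     ]
clock: 20.72
position: [0.4774, -0.3708, 0.0615]
tool_rot: [-1.209, 1.209, -1.209]
wrist_force: [0.2, 0.2, -2.4]
gripper_width: 0.663
clock: 20.98
position: [0.4774, -0.3709, 0.0611]
tool_rot: [-1.209, 1.209, -1.209]
wrist_force: [-0.4, 0.2, 1.8]
gripper_width: 0.663
```

```bash
python3 -m pendant '[[[0,0,0],0],[[0,0,0],0],[[0,0,0],0],[[0,-0.02,0],0],[[0,-0.05,0],0],[[0,-0.08,0],0],[[-0.04,-0.08,-0.005],0],[[-0.09,-0.08,-0.01],0],[[-0.14,-0.08,-0.013],0],[[-0.19,-0.08,-0.013],0]]' 1;  python3 -m pendant '[[[-0.05,0,0],0],[[-0.1,0,0],0],[[-0.14,0,0],0],[[-0.174,0,0],0],[[-0.174,0,0],0]]'; python3 go.py .4642 -.0065 .0375; python3 shot.py side 240 110 368 230 5 g16;python3 shot.py top 285 155 370 245 6 t16
```

```text
clock: 22.22
position: [0.4642, -0.1795, 0.1423]
tool_rot: [-1.209, 1.208, -1.21]
wrist_force: [1.7, 0.3, 0.1]
gripper_width: 1.003
clock: 22.85
position: [0.4645, -0.0044, 0.1422]
tool_rot: [-1.21, 1.205, -1.206]
wrist_force: [0.3, -0.8, -0.1]
gripper_width: 1.004
t 22.85 pos [ 0.4645 -0.0044  0.1422] grip 1.004 F [ 0.3 -0.8 -0.1] q [ 0.2   0.42 -0.41  2.08  0.26  0.69 -0.37]
axes x [ 0.004 -1.    -0.   ] y [ 0.002  0.    -1.   ] z [1.    0.004 0.002]
shift [ 0.0022  0.1047 -0.0005]
```

View pics/g16.png

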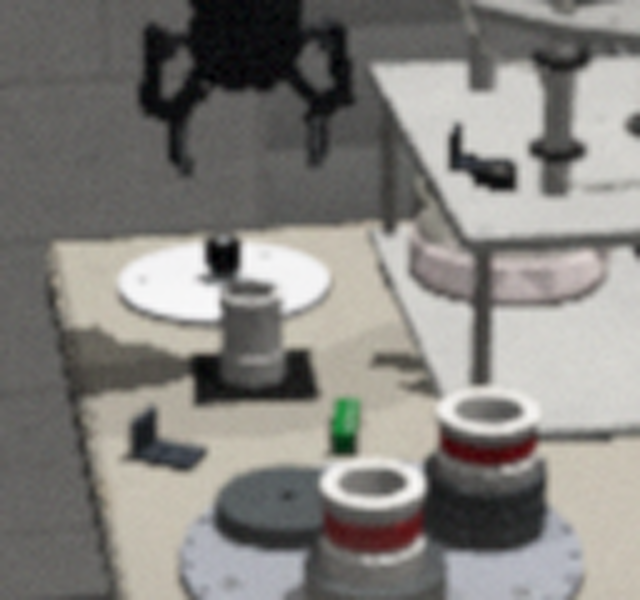

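View pics/t16.png

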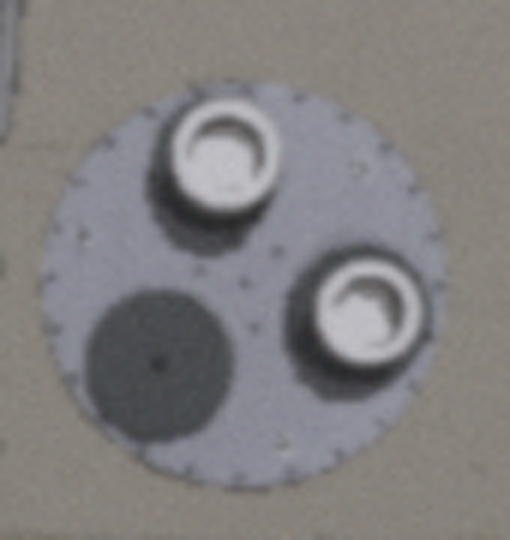

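```bash
python3 -m pendant '[[[0.0,0.03,0],0],[[0.0,0.06,0],0],[[0.0,0.09,0],0],[[0.0,0.1045,0],0],[[0.0,0.1045,0],0],[[0,0.1045,0],0]]'; python3 go.py .4642 -.0065 .0375; python3 -m pendant '[[[0,0,0],0],[[0,0,0],0],[[0,0,0],0],[[0,0,0],0],[[0,0,0],0],[[0,0,0],0]]' 0 60; python3 go.py;python3 - <<'E'
from h import *
c=bot.capture("top"); print("medium",ray(c,285+368/6-.5,155+313/6-.5,.092),"short",ray(c,285+226/6-.5,155+155/6-.5,.092))
E
```

```text
clock: 23.7
position: [0.4646, -0.007, 0.0373]
tool_rot: [-1.208, 1.208, -1.21]
wrist_force: [-0.3, 1.0, -0.4]
gripper_width: 0.998
t 23.7 pos [ 0.4646 -0.007   0.0373] grip 0.998 F [-0.3  1.  -0.4] q [ 0.11  0.61 -0.3   2.14  0.4   0.45 -0.49]
axes x [ 0. -1.  0.] y [ 0.001 -0.    -1.   ] z [1.    0.    0.001]
shift [-0.0005 -0.0002 -0.0004]
clock: 24.45
position: [0.4644, -0.0068, 0.0371]
tool_rot: [-1.209, 1.208, -1.209]
wrist_force: [-3.8, 0.4, 16.5]
gripper_width: 0.54
t 24.45 pos [ 0.4644 -0.0068  0.0371] grip 0.54 F [-3.8  0.4 16.5] q [ 0.11  0.61 -0.3   2.14  0.4   0.45 -0.49]
axes x [ 0. -1.  0.] y [ 0.001 -0.    -1.   ] z [1.    0.    0.001]
medium [ 0.47585958 -0.36912207  0.092     ] short [ 0.56640452 -0.28607826  0.092     ]
```

```bash
python3 -m pendant '[[[0,-0.01,0],0],[[0,-0.03,0],0],[[0,-0.07,0],0],[[0.03,-0.09,0],0],[[0.08,-0.09,-0.005],0],[[0.13,-0.09,-0.01],0],[[0.18,-0.09,-0.015],0],[[0.22,-0.09,-0.0175],0],[[0.242,-0.09,-0.0175],0],[[0.242,-0.09,-0.0175],0]]'; python3 -m pendant '[[[0,0,0],0],[[0,0,0],0]]'; python3 go.py .447 -.2485 .061;  python3 shot.py side 240 110 368 230 5 g17
```

```text
clock: 25.75
position: [0.4462, -0.2504, 0.1266]
tool_rot: [-1.208, 1.211, -1.211]
wrist_force: [0.6, 1.0, -2.4]
gripper_width: 0.537
clock: 26.0
position: [0.4469, -0.2479, 0.1266]
tool_rot: [-1.21, 1.208, -1.208]
wrist_force: [-0.1, 0.2, -1.6]
gripper_width: 0.539
t 26.0 pos [ 0.4469 -0.2479  0.1266] grip 0.539 F [-0.1  0.2 -1.6] q [ 0.67  0.51 -0.38  1.97  0.28  0.71  0.13]
axes x [ 0.002 -1.    -0.   ] y [ 0.  0. -1.] z [1.    0.002 0.   ]
shift [0.0006 0.0656 0.0001]
```

View pics/g17.png

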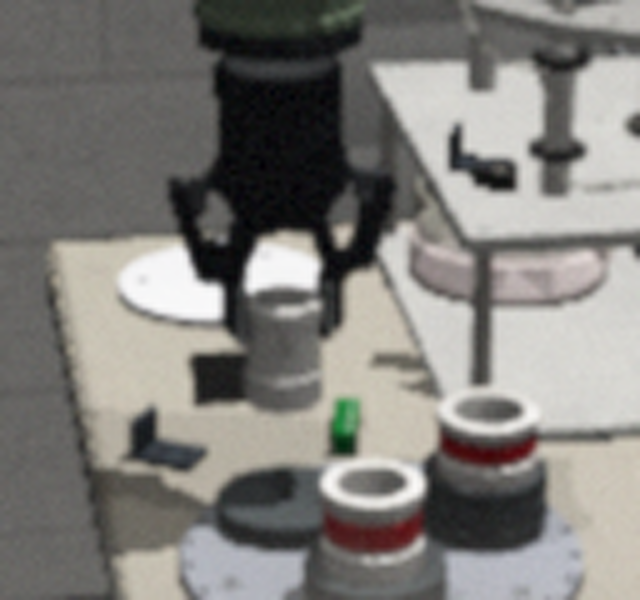

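```bash
python3 -m pendant '[[[0,0.02,0],0],[[0,0.04,0],0],[[0,0.055,0],0],[[0,0.063,0],0],[[0,0.066,0],0],[[0,0.066,0],0],[[0,0.066,0],0]]'; python3 -m pendant '[[[0,0.0005,0],0],[[0,0.0005,0],0]]'
```

```text
clock: 26.92
position: [0.447, -0.2489, 0.0608]
tool_rot: [-1.209, 1.208, -1.209]
wrist_force: [-0.9, -1.4, -3.1]
gripper_width: 0.539
clock: 27.18
position: [0.4469, -0.249, 0.0602]
tool_rot: [-1.209, 1.208, -1.209]
wrist_force: [-0.2, -0.4, 4.5]
gripper_width: 0.54
```

```bash
python3 -m pendant '[[[0,0,0],0],[[0,0,0],0],[[0,0,0],0],[[0,-0.02,0],0],[[0,-0.05,0],0],[[0,-0.09,0],0],[[-0.04,-0.09,0],0],[[-0.09,-0.09,0.005],0],[[-0.14,-0.09,0.01],0],[[-0.19,-0.09,0.015],0]]' 1;  python3 -m pendant '[[[-0.05,0,0],0],[[-0.1,0,0.005],0],[[-0.15,0,0.008],0],[[-0.2,0,0.008],0],[[-0.235,0,0.008],0],[[-0.235,0.03,0.008],0],[[-0.235,0.05,0.008],0],[[-0.235,0.05,0.008],0]]'; python3 go.py .4703 .176 .06; python3 shot.py side 240 110 368 230 5 g18;python3 shot.py top 285 155 370 245 6 t18
```

```text
clock: 28.42
position: [0.4617, -0.0573, 0.15]
tool_rot: [-1.209, 1.209, -1.209]
wrist_force: [1.4, -0.3, -0.7]
gripper_width: 0.997
clock: 29.42
position: [0.4687, 0.1761, 0.099]
tool_rot: [-1.212, 1.21, -1.208]
wrist_force: [-0.2, 0.1, 0.0]
gripper_width: 1.003
t 29.43 pos [0.4687 0.1761 0.099 ] grip 1.003 F [-0.2  0.1  0. ] q [-0.16  0.55 -0.42  2.01  0.36  0.66 -0.81]
axes x [ 0.001 -1.     0.001] y [-0.002 -0.001 -1.   ] z [ 1.     0.001 -0.002]
shift [0.     0.039  0.0016]
```

View pics/g18.png

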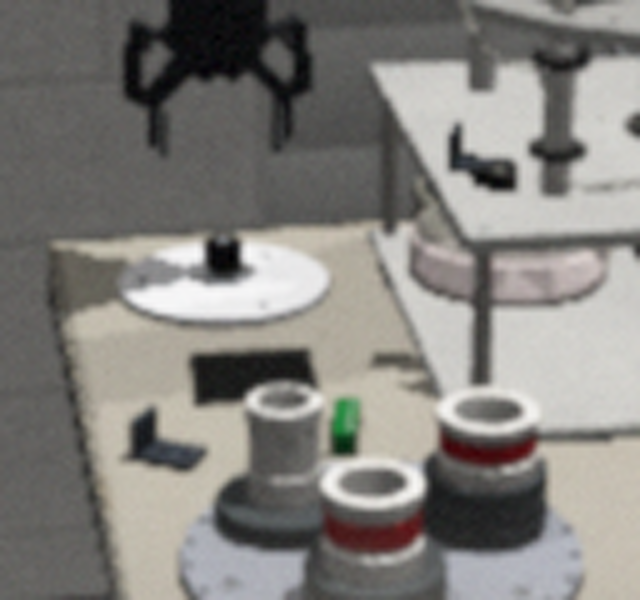

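View pics/t18.png

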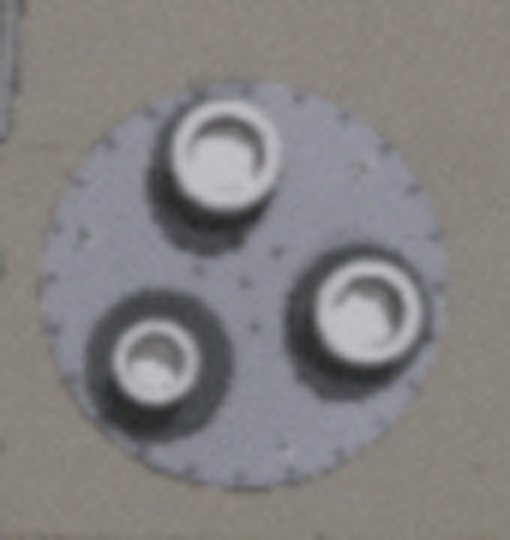

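```bash
python3 - <<'E'
from h import *
c=bot.capture("side"); p=bot.observe()["position"]; print(p)
for dz in(-.006,0,.01,.02,.03,.04): print(dz,proj(c,p+[0,0,dz]).round(1), proj(c,p+[.045,0,dz]).round(1))
print("knob top",proj(c,[.4703,.176,.042]),"plate c",proj(c,[.4703,.176,.008]))
t=bot.capture("top"); print("tall",ray(t,285+155/6-.5,155+363/6-.5,.092),proj(t,p+[0,0,.2]))
cv2.imwrite("pics/z1.png",cv2.resize(t["img"][150:260,150:260,::-1],None,fx=5,fy=5,interpolation=cv2.INTER_CUBIC))
cv2.imwrite("pics/z2.png",cv2.resize(c["img"][100:190,240:330,::-1],None,fx=6,fy=6,interpolation=cv2.INTER_CUBIC))
E
```

```text
[0.46991202 0.17633123 0.1007163 ]
-0.006 [283.4 144.5] [294.6 143.9]
0 [283.4 143.1] [294.6 142.4]
0.01 [283.3 140.7] [294.6 140. ]
0.02 [283.3 138.2] [294.5 137.6]
0.03 [283.2 135.8] [294.5 135.1]
0.04 [283.1 133.3] [294.5 132.7]
knob top [283.86501538 157.10304136] plate c [284.07142211 165.02100282]
tall [ 0.44533927 -0.2466157   0.092     ] [165.54806816 202.53789619]
```

View pics/z2.png

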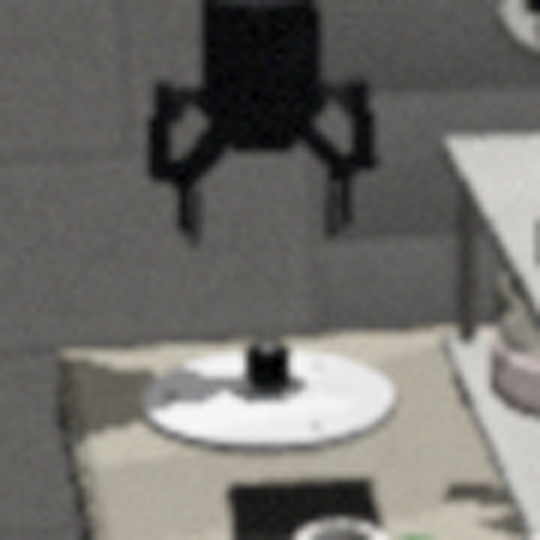

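View pics/z1.png

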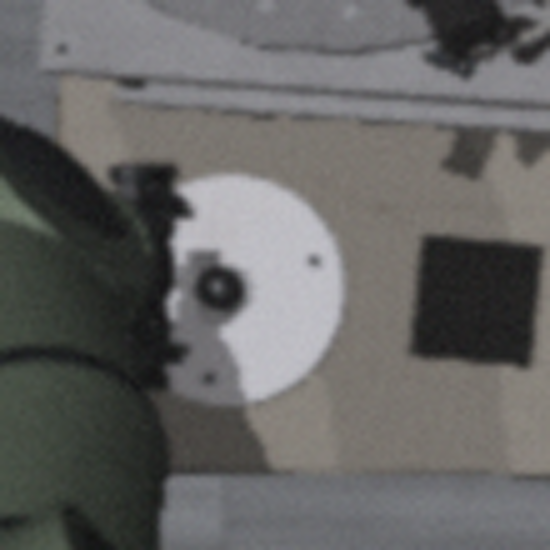

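```bash
python3 -m pendant '[[[0,0.03,0.0005],0],[[0,0.06,0.0005],0],[[0,0.08,0.0005],0],[[0,0.08,0.0005],0],[[0,0.08,0.0005],0]]'; python3 go.py; python3 shot.py side 240 100 330 190 6 g19
```

```text
clock: 30.25
position: [0.4706, 0.1764, 0.021]
tool_rot: [-1.208, 1.208, -1.209]
wrist_force: [0.2, -0.3, -0.1]
gripper_width: 0.998
t 30.25 pos [0.4706 0.1764 0.021 ] grip 0.998 F [ 0.2 -0.3 -0.1] q [-0.23  0.68 -0.33  2.04  0.46  0.49 -0.9 ]
axes x [ 0. -1. -0.] y [ 0.001  0.    -1.   ] z [1.    0.    0.001]
```

View pics/g19.png

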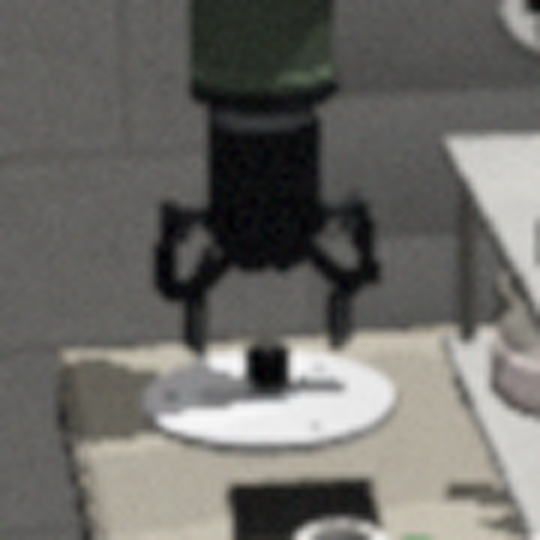

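```bash
python3 -m pendant '[[[0,0.006,0],0],[[0,0.0125,0],0],[[0,0.0125,0],0],[[0,0.0125,0],0]]'; python3 -m pendant '[[[0,0,0],0],[[0,0,0],0],[[0,0,0],0],[[0,0,0],0],[[0,0,0],0],[[0,0,0],0],[[0,0,0],0]]' 0 90; python3 go.py;  python3 shot.py side 240 100 330 190 6 g20
```

```text
clock: 30.8
position: [0.47, 0.1763, 0.0074]
tool_rot: [-1.21, 1.209, -1.209]
wrist_force: [-0.1, 0.0, 0.1]
gripper_width: 0.995
clock: 31.68
position: [0.47, 0.1762, 0.0078]
tool_rot: [-1.209, 1.209, -1.209]
wrist_force: [-2.1, -0.6, 11.1]
gripper_width: 0.329
t 31.68 pos [0.47   0.1762 0.0078] grip 0.329 F [-2.1 -0.6 11.1] q [-0.24  0.7  -0.32  2.05  0.47  0.46 -0.91]
axes x [ 0. -1.  0.] y [ 0. -0. -1.] z [1. 0. 0.]
```

View pics/g20.png

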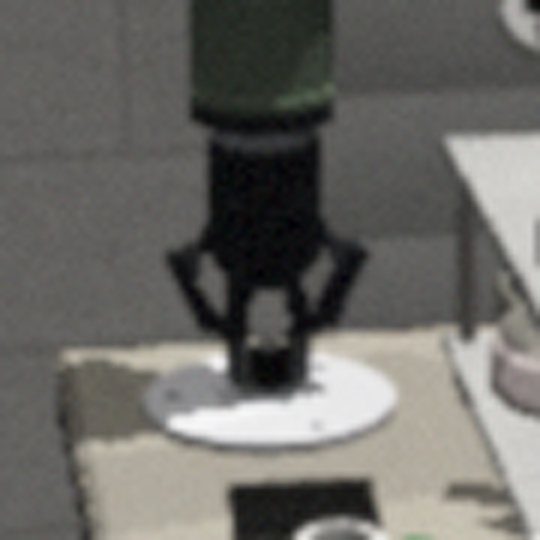

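```bash
python3 -m pendant '[[[0,-0.01,0],0],[[0,-0.03,0],0],[[0,-0.06,0],0],[[0,-0.1,0],0],[[0,-0.13,0],0],[[0,-0.14,0],0],[[0.02,-0.14,-0.005],0],[[0.06,-0.14,-0.005],0],[[0.1,-0.14,-0.005],0],[[0.1,-0.14,-0.005],0]]'; python3 go.py .497 -.301 .11;  python3 shot.py side 220 60 368 230 4 g21
```

```text
clock: 32.98
position: [0.464, 0.0723, 0.1462]
tool_rot: [-1.211, 1.213, -1.212]
wrist_force: [-0.4, -0.1, -4.9]
gripper_width: 0.322
t 32.98 pos [0.464  0.0723 0.1462] grip 0.322 F [-0.4 -0.1 -4.9] q [ 0.08  0.43 -0.46  2.06  0.29  0.72 -0.57]
axes x [-0.004 -1.     0.002] y [-0.003 -0.002 -1.   ] z [ 1.    -0.004 -0.003]
shift [0.3731 0.0369 0.0346]
```

View pics/g21.png

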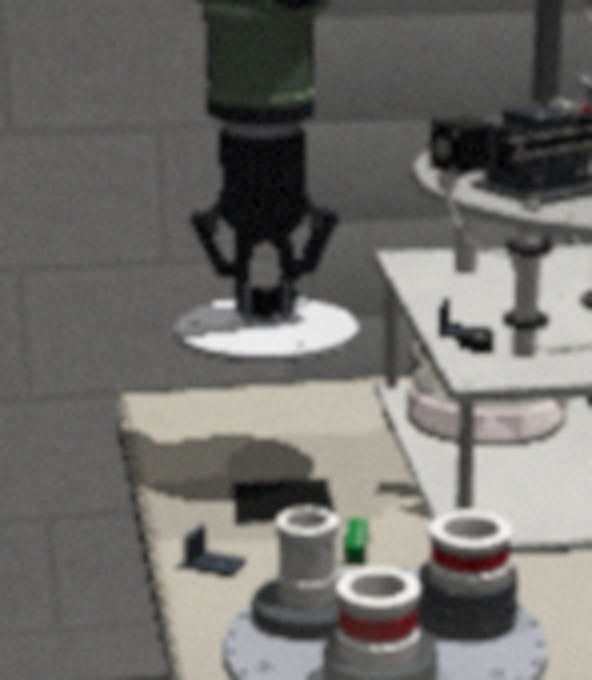

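```bash
python3 -m pendant '[[[0.04,0,0],0],[[0.08,0,0],0],[[0.13,0,0],0],[[0.18,0,0],0],[[0.23,0,0],0],[[0.28,0,0],0],[[0.32,0,0.01],0],[[0.35,0,0.02],0],[[0.377,0,0.032],0],[[0.377,0,0.032],0]]'; python3 -m pendant '[[[0,0,0],0],[[0,0,0],0],[[0,0,0],0]]'; python3 go.py .497 -.301 .1015;  python3 shot.py side 220 60 368 230 4 g22; python3 shot.py top 265 135 390 260 4 t22
```

```text
clock: 34.28
position: [0.4973, -0.3018, 0.1462]
tool_rot: [-1.209, 1.211, -1.209]
wrist_force: [-0.7, 0.3, -5.3]
gripper_width: 0.325
clock: 34.65
position: [0.4973, -0.3002, 0.1475]
tool_rot: [-1.21, 1.208, -1.208]
wrist_force: [0.5, -1.2, -5.1]
gripper_width: 0.324
t 34.65 pos [ 0.4973 -0.3002  0.1475] grip 0.324 F [ 0.5 -1.2 -5.1] q [ 0.72  0.57 -0.39  1.78  0.28  0.85  0.2 ]
axes x [ 0.001 -1.    -0.   ] y [-0.  0. -1.] z [ 1.     0.001 -0.   ]
shift [ 0.0008  0.046  -0.0003]
```

View pics/g22.png

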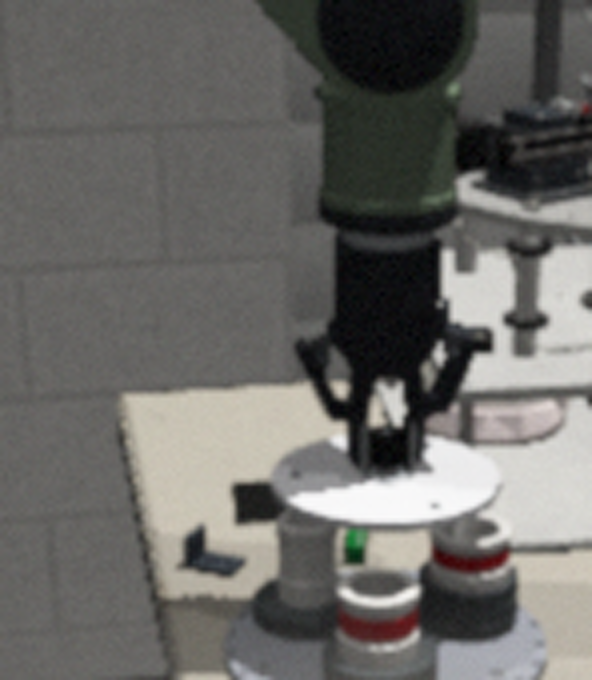

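View pics/t22.png

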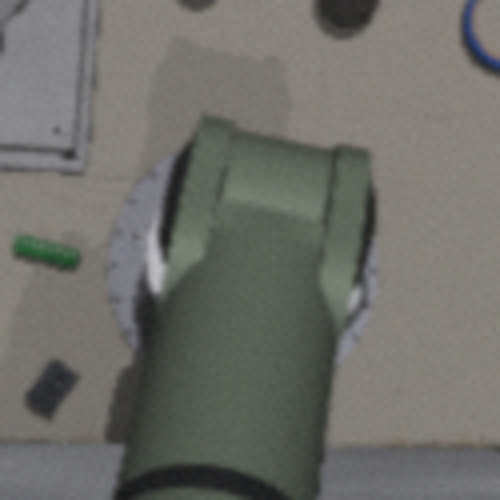

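```bash
python3 - <<'E'
from h import *
s=bot.capture("side"); print(ray(s,220+386.5/4-.5,60+480/4-.5,.1477))
E
python3 -m pendant '[[[0.001,0.02,0],0],[[0.001,0.035,0],0],[[0.001,0.043,0],0],[[0.001,0.0455,0],0],[[0.001,0.0455,0],0],[[0.001,0.0455,0],0]]'; python3 go.py .497 -.301 .0998
```

```text
[ 0.49604499 -0.31437798  0.1477    ]
clock: 35.55
position: [0.4975, -0.3019, 0.1024]
tool_rot: [-1.209, 1.208, -1.209]
wrist_force: [0.8, 0.4, -5.9]
gripper_width: 0.322
t 35.55 pos [ 0.4975 -0.3019  0.1024] grip 0.322 F [ 0.8  0.4 -5.9] q [ 0.7   0.63 -0.37  1.81  0.31  0.76  0.17]
axes x [ 0. -1.  0.] y [ 0.001 -0.    -1.   ] z [1.    0.    0.001]
shift [-0.0009  0.0026 -0.0005]
```

```bash
python3 shot.py top 285 160 375 240 8 t23; python3 shot.py side 270 130 360 220 8 g23
```

```text
(no output)
```

View pics/t23.png

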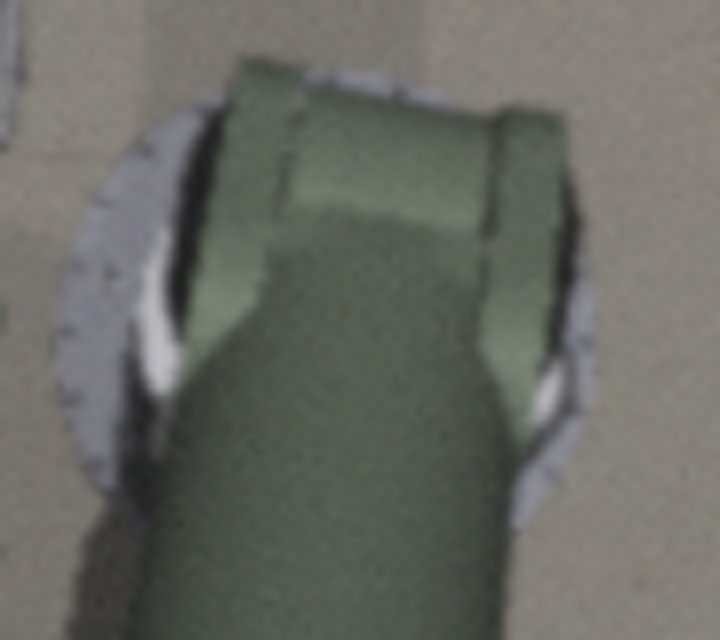

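View pics/g23.png

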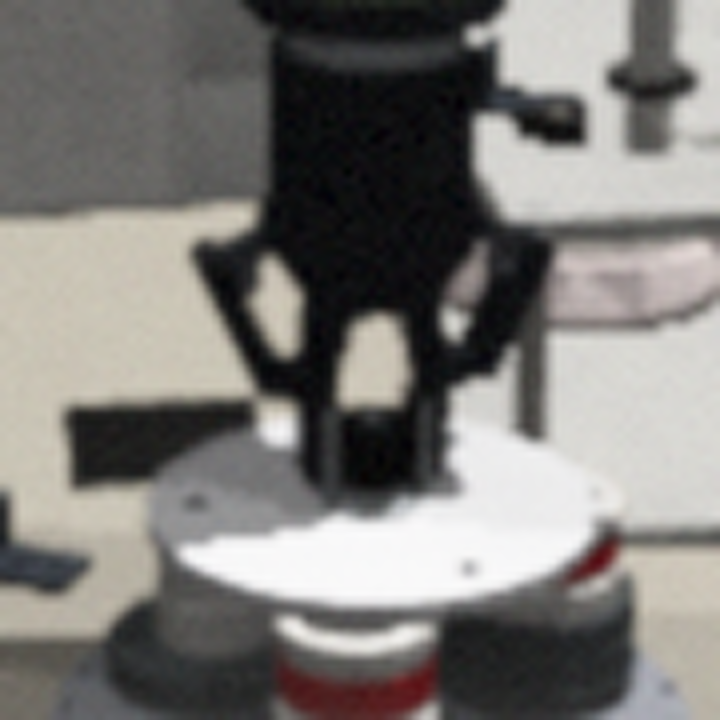

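```bash
python3 -m pendant '[[[0,0.001,0],0],[[0,0.002,0],0],[[0,0.002,0],0]]'; python3 -m pendant '[[[0,0.0005,0],0],[[0,0.0005,0],0]]'
```

```text
clock: 36.02
position: [0.4973, -0.3018, 0.0999]
tool_rot: [-1.209, 1.209, -1.209]
wrist_force: [-0.2, -0.8, -6.0]
gripper_width: 0.325
clock: 36.28
position: [0.4973, -0.3018, 0.0998]
tool_rot: [-1.209, 1.209, -1.209]
wrist_force: [-4.1, 1.7, 5.5]
gripper_width: 0.328
```

```bash
python3 -m pendant '[[[0,0,0],0],[[0,0,0],0],[[0,0,0],0],[[0,0,0],0],[[0,-0.02,0],0],[[0,-0.05,0],0],[[0,-0.1,0],0],[[0,-0.14,0],0],[[0,-0.14,0],0]]' 1; python3 shot.py side 270 130 360 220 8 g24; python3 -m pendant '[[[-0.05,0,-0.03],0],[[-0.1,0,-0.06],0],[[-0.15,0,-0.06],0],[[-0.2,0,-0.06],0],[[-0.25,0,-0.06],0],[[-0.25,0,-0.06],0]]';python3 shot.py top 285 160 375 240 8 t24
```

```text
clock: 37.4
position: [0.4985, -0.3023, 0.2423]
tool_rot: [-1.208, 1.205, -1.213]
wrist_force: [-0.0, -1.1, -1.5]
gripper_width: 1.002
clock: 38.2
position: [0.4367, -0.0486, 0.2388]
tool_rot: [-1.212, 1.206, -1.204]
wrist_force: [-0.2, 0.0, 0.2]
gripper_width: 0.998
```

View pics/t24.png

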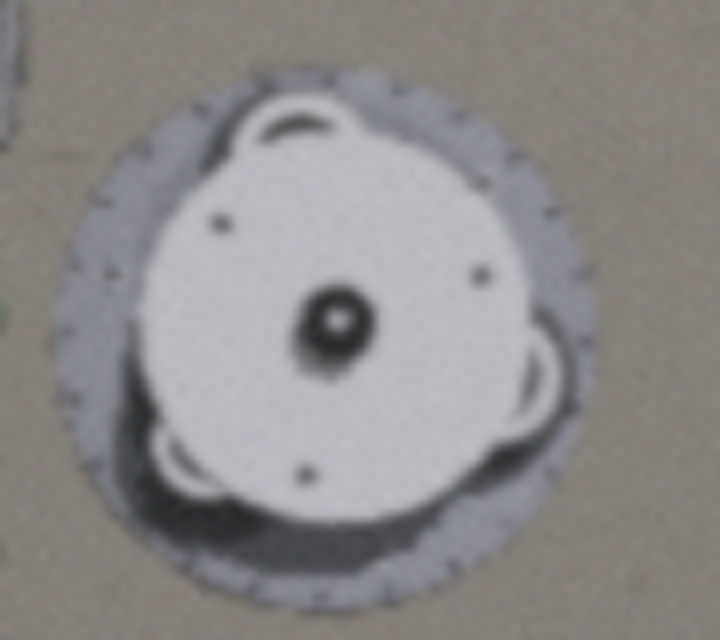

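View pics/g24.png

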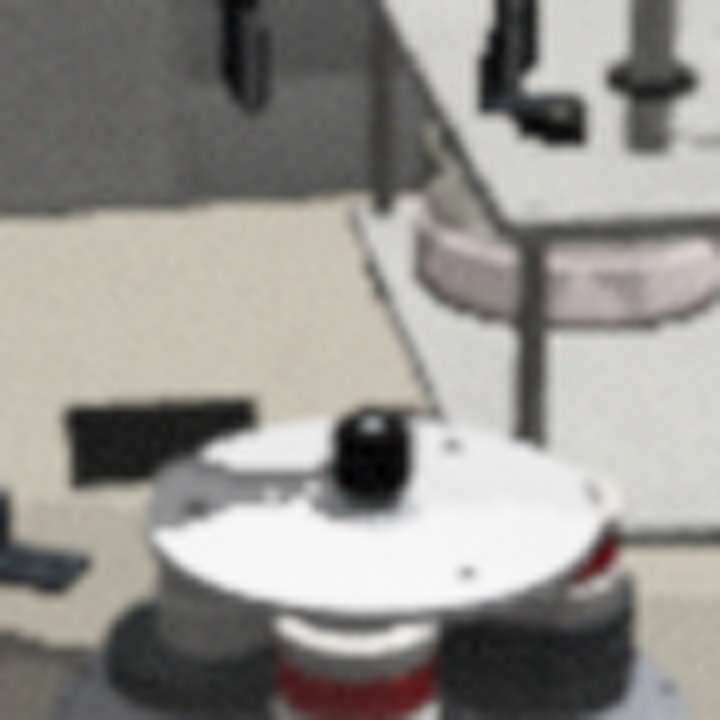

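```bash
python3 - <<'E'
from h import *
t=bot.capture("top"); print("plate",ray(t,285+335.5/8-.5,160+326/8-.5,.1),"base",ray(t,285+325/8-.5,160+340/8-.5,.01),"knob",ray(t,285+338/8-.5,160+322/8-.5,.134))
im=t["img"].astype(int); g=im.sum(2)/3
mb=((im[...,2]-im[...,0])>2).astype(np.uint8)*255
k=blob(mb,(280,150,380,243),500)[0]; print("base",circ(t,cv2.convexHull(k)[:,0],.01))
print(bot.observe()["wrist_force"],bot.observe()["clock"]); bot.finish_job()
E
```

```text
plate [ 0.49666324 -0.30141401  0.1       ] base [ 0.49624623 -0.30000577  0.01      ] knob [ 0.49605718 -0.30118114  0.134     ]
base (array([ 0.49718073, -0.3003089 ]), np.float64(0.12331355574561743))
[ 0.33922782 -0.34603568  0.40929122] 38.3
the job is handed in; nothing more can be done
```

I swapped the three cups, laid the pressure plate on their rims, and handed the job in at 38.3 s with the gripper open and clear of everything.

**Cups:** cup_tall went onto the mat, cup_short from the middle riser to the thick one, cup_medium from the thin riser to the middle one, and cup_tall from the mat to the thin riser. The last top view showed them within about 3 mm of their riser centres.

**Plate:** it touched down at the height expected for level rims and looks flat in the side view. Its centre measured (0.497, -0.301) and the base centre (0.497, -0.300), about 1 mm apart.

**What disagreed or went wrong:**
- **Camera offset:** positions from the side camera came out up to about 8 mm lower in y for the cups (13 mm for the plate in one reading) than those from the top camera or the arm, so I relied on the top view.
- **Gripper height:** the fingertips looked 20 to 25 mm higher than the stated tool geometry. I noticed after a first shallow grasp of cup_tall, which I opened and repeated deeper.
- **Force:** when I set cup_tall on the mat I pressed it down too far and the wrist force briefly reached 54 N. That is below the 120 N wrist limit, but I had no separate reading for the 40 N limit on the arm and gripper body.

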